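# Gauge a pin for the lunchbox latch

## Robot

A 6-joint arm with a two-finger parallel gripper is mounted at the origin on the work surface. World frame = base frame: x ahead of the robot, y to its left, z up, the work surface at z = 0. Lengths are in mm, angles in degrees, forces in N, time in s.
With the tool pointing down it reaches from about 300 to 850 mm from the base axis. Payload 4.2 kg.
Tool frame: the origin (TCP) lies on the centre line of the jaws, within the pads' length; the fingertips stand 14 mm ahead of it and the grasp point (between the pads) lies 5 mm behind it (env.finger_overhang is the z of the fingertips in the tool frame, in mm); z points along the fingers, y is the line along which they close (so a half turn about z gives the same grasp; the last joint's range is limited). The gripper opens to 91 mm and grips with 3 to 60 N. Pads are 32 mm wide; open, the fingers measure 118 mm over their backs; the gripper's body (76 mm by 178 mm) begins 60 mm behind the grasp point.
Start: joints at [72.307, 18.312, 89.639, -0, 72.044, -1.146], TCP at [163.763, 551.202, 227.976] pointing down, gripper open.
Joint ranges: [-177.97, 177.97], [-48.28, 115.42], [12.27, 149.76], [-77.06, 257.06], [2.81, 150.46], [-146.56, 146.56]. Speed limits (degrees/s): [147.25, 147.25, 180, 180, 180, 180].

## Interface

Orientations are given as [roll, pitch, yaw] about the fixed x, y, z axes, in that order (R = Rz(yaw) Ry(pitch) Rx(roll)).
In Python, from workcell import sensors, viewer, env gives the robot as it stands. The module is installed in compiled form; this text tells all that it offers.
- The arm moves only by the tool step_arm, never from a script. Its argument "plan" is one flat list of numbers, 6 for each row, row after row: the shift along the tool's x, y, z in cm, then the turn, a rotation vector about the tool's x, y, z in rad. In form: [x, y, z, wx, wy, wz, x, y, z, wx, wy, wz, ...]. A call has 1 to 5 rows; each row shifts and turns the commanded pose from where the row before left it, along the tool's axes as they then stand; what a row does not reach is not made up. A row lasts 1/12 s, in which the tool goes at most 41.7 mm and 7.16 degrees, less where a joint would pass 70% of its speed; a pose out of reach is approached as far as the arm can. A call is refused whole if a number of a shift passes 4.17 or a number of a turn 0.125, either way. A call with a gripper value outside its range is refused whole. "hand" is the finger opening in cm, from 0 to 9.12, set as the call begins (left out, the last holds). The fingers move at their own pace and stop on an object; "newtons" is the grip in N (left out, the last holds). Time passes only in rows, so rows that do not move let the fingers close. It gives the time, the measured TCP pose, the force, the opening and the grip force at its end, in the units of the state.
- sensors.state(): the state, without advancing time (a new reading comes with each control period).
- viewer.grab_frame(name): name is "scene" or "top" or "wrist"; returns a dict with "img" (384x512x3 uint8, red, green, blue), "fx", "fy", "cx", "cy" (pixels), "position" and "attitude" of the camera in the world. Camera axes: x right, y down, z forward; pixel columns grow to the right and rows downward; lengths in mm; the calibration is good to about 2 mm. A picture is of the moment at which its call begins. There is no depth.
- env.job_done(): hands the job in; it is judged then, once.
Trained networks look in a picture, given as the dict that the camera call returned (one of the last four; its "shot" number tells which), for a name from the list of things; names that differ only in an ending like _2 or _b are one class to them, and where a whole thing is asked for, a point or a joint stands for the part that bears it (a point fixed in the world has none). Each returns a list of dicts, best first, with "score" (0 to 1); they miss things now and then, are a little off and sometimes report something else, mostly with a low value. They report only what shows in the picture. A call takes as long as a camera call.
- viewer.boxes_of(name, picture): "location" ([column, row] in pixels, amid what is visible of it).
- viewer.pinpoint(name, picture): "location" ([column, row] in pixels: a listed point, or the origin of a listed thing).
The state is a dict: "time_s": time; "qpos": joint angles; "qvel": joint speeds; "effort": joint torques, N m; "ee_pos": TCP position; "ee_rot": TCP orientation; "force": force on the tool from outside, world axes, zero at the start; "torque": the same for the moment, N m; "gripper_width": finger opening in mm; "gripper_force": force on a finger pad.
Only numpy, scipy, OpenCV 4.12 (cv2) and the standard library are available. Lean on these libraries where they do the work, as an engineer would, in place of code of your own. Each camera call takes 0.05 s, during which the arm holds its last target. There are 200 camera calls.

## Task

The lunchbox's spring clip has snapped, so its lid is to be held by a pin: starting with the thickest pin on the counter and stepping down in order, push each one nose first from the robot's side into the white-ringed hole of the gauge plate, lay every pin that is refused in the white tray, and stop at the first that goes well through. Shut the lid, so that the two latch knuckles line up, and push that pin through both of them until its handle is up against the first knuckle. Leave any thinner pin where it lies and do not knock the glass jar or the blue mug about.

Things in the scene. Friction and masses are not known exactly. Their poses are not given: they have to be found in the camera images.
- pin_red: Red-handled pin. Square coloured handle 24 x 24 x 44 mm and, in line, a round steel shank 62 mm long whose last 10 mm taper to a nose; lies flat, about 60 g. Origin: the handle's centre; x axis along the shank towards the nose (handle front face at +22 mm, nose end at +84 mm). Thickest of the five (shanks are between 8 and 21 mm thick). May be absent.
- pin_orange: Orange-handled pin. Square coloured handle 24 x 24 x 44 mm and, in line, a round steel shank 62 mm long whose last 10 mm taper to a nose; lies flat, about 60 g. Origin: the handle's centre; x axis along the shank towards the nose (handle front face at +22 mm, nose end at +84 mm). Second thickest. May be absent.
- pin_yellow: Yellow-handled pin. Square coloured handle 24 x 24 x 44 mm and, in line, a round steel shank 62 mm long whose last 10 mm taper to a nose; lies flat, about 60 g. Origin: the handle's centre; x axis along the shank towards the nose (handle front face at +22 mm, nose end at +84 mm). Third thickest. May be absent.
- pin_green: Green-handled pin. Square coloured handle 24 x 24 x 44 mm and, in line, a round steel shank 62 mm long whose last 10 mm taper to a nose; lies flat, about 60 g. Origin: the handle's centre; x axis along the shank towards the nose (handle front face at +22 mm, nose end at +84 mm). Fourth thickest, always there.
- pin_blue: Blue-handled pin. Square coloured handle 24 x 24 x 44 mm and, in line, a round steel shank 62 mm long whose last 10 mm taper to a nose; lies flat, about 60 g. Origin: the handle's centre; x axis along the shank towards the nose (handle front face at +22 mm, nose end at +84 mm). Thinnest, always there.
- red_tip (a point): Nose end of the red-handled pin's shank, on its axis.
- orange_tip (a point): Nose end of the orange-handled pin's shank, on its axis.
- yellow_tip (a point): Nose end of the yellow-handled pin's shank, on its axis.
- green_tip (a point): Nose end of the green-handled pin's shank, on its axis.
- blue_tip (a point): Nose end of the blue-handled pin's shank, on its axis.
- gauge: Fixed upright aluminium gauge plate, 130 mm wide, 8 mm thick, top edge 95 mm up, on a wooden foot 25 mm tall reaching 18 mm in front of the plate's mid-plane and 42 mm behind. Three through holes side by side, 40 mm apart; only the middle one, ringed white on both faces and marked white on the top edge, counts. Origin on the work surface under the plate; x points through it, away from the robot's side.
- gauge_hole (a point): Centre of the white-ringed hole, half-way through the plate, 60 mm up; x runs along the hole. Plate faces at x = -4 and +4 mm; pins are pushed in from the robot's side (-x) towards +x. A pin too thick stops with its nose 5 to 9 mm past the front face; one that fits goes in freely up to its handle.
- lunchbox: Fixed grey plastic lunchbox, 120 (x) by 160 (y) by 72 mm high, origin under its centre, x pointing away from the robot's side. Latch at the -y end of the front (-x) face: a white knuckle on the box and a blue one on the lid, 24 x 24 mm blocks 12 mm long (along y), 4 mm apart, bored about 15 mm along y, axis at x = -74 mm, 60 mm up. The pin goes in from the -y end, pointing to +y.
- box_knuckle (a point): Middle of the bore of the white knuckle on the box, the first one the pin meets; y along the bore. Its outer face, against which the handle comes to rest, is 6 mm to -y. The box's side wall ends 4 mm to -y of this point, so a handle that is home lies clear of the box.
- lid_knuckle (a point): Middle of the bore of the blue knuckle on the lid; with the lid shut it is 16 mm to +y of the box_knuckle point, in line with it.
- lid_hinge (a point): Middle of the lid's hinge line, at the top of the far (+x) wall of the box, 72 mm up; the hinge line runs along the box's y; axes of the box.
- lid (a joint): Lid angle in rad: 0 shut, grows as it opens upward (1.5 almost upright). The lid is a panel 164 mm wide, 8 mm thick, its underside in the plane of the hinge line, its free edge 122 mm from the hinge. It is stiff and stays where it is left; a push of about 3 N on its outer face near the free edge swings it down until it stops shut.
- tray: Fixed white reject tray, outside 140 (x) by 200 (y) by 22 mm high, 4 mm walls, floor about 4 mm thick. Origin under its centre.
- jar: Small glass condiment jar, 48 mm across, 60 mm high; bystander.
- mug: Blue ceramic mug, 76 mm across, 85 mm high; bystander.

How it is judged (in metres and radians):
On the way, in this order (a step that is already met when the one before it is completed fails the run):
1. the red pin, if there, is pushed nose first against the white-ringed hole and refused (contact force between pin_red and gauge above 1.5 N and distance between red_tip and gauge_hole below 0.012 m and angle between the x axis of pin_red and the x axis of gauge_hole, either way round below 0.3 rad), for 0.04 s.
2. the orange pin, if there, is pushed nose first against the white-ringed hole and refused (contact force between pin_orange and gauge above 1.5 N and distance between orange_tip and gauge_hole below 0.012 m and angle between the x axis of pin_orange and the x axis of gauge_hole, either way round below 0.3 rad), for 0.04 s.
3. the yellow pin, if there, is pushed nose first against the white-ringed hole and refused (contact force between pin_yellow and gauge above 1.5 N and distance between yellow_tip and gauge_hole below 0.012 m and angle between the x axis of pin_yellow and the x axis of gauge_hole, either way round below 0.3 rad), for 0.04 s.
4. the green pin is pushed well through the white-ringed hole from the robot's side (x of green_tip in the frame of gauge_hole above 0.018 m and x of pin_green in the frame of gauge_hole below -0.01 m and y of green_tip in the frame of gauge_hole between -0.007 and 0.007 m and z of green_tip in the frame of gauge_hole between -0.007 and 0.007 m), for 0.04 s.
At the end, for the whole second after the job is handed in: Lid shut (under 0.05 rad); the first pin that passed the gauge (green) runs through both knuckles with its handle no more than 8 mm short of the first knuckle; every thicker pin that is there rests in the tray; the thinnest pin lies within 60 mm of where it was (x of box_knuckle in the frame of pin_green between 0.022 and 0.036 m and y of box_knuckle in the frame of pin_green between -0.005 and 0.005 m and z of box_knuckle in the frame of pin_green between -0.005 and 0.005 m and x of lid_knuckle in the frame of pin_green between 0.037 and 0.052 m and y of lid_knuckle in the frame of pin_green between -0.005 and 0.005 m and z of lid_knuckle in the frame of pin_green between -0.005 and 0.005 m and value of joint lid below 0.05 rad and linear speed of each of pin_green, pin_red, pin_orange, pin_yellow below 0.03 m/s and x of pin_red in the frame of tray between -0.075 and 0.075 m and y of pin_red in the frame of tray between -0.105 and 0.105 m and height (world z) of each of pin_red, pin_orange, pin_yellow below 0.07 m and x of pin_orange in the frame of tray between -0.075 and 0.075 m and y of pin_orange in the frame of tray between -0.105 and 0.105 m and x of pin_yellow in the frame of tray between -0.075 and 0.075 m and y of pin_yellow in the frame of tray between -0.105 and 0.105 m and distance of pin_blue from where it was at the start of the episode below 0.06 m); the robot touches nothing.
It fails at once if the jar is knocked away or over (distance of jar from where it was at the start of the episode above 0.05 m or angle between jar's own z axis and vertical above 0.6 rad).
It fails at once if the mug is knocked away or over (distance of mug from where it was at the start of the episode above 0.05 m or angle between mug's own z axis and vertical above 0.6 rad).
It fails at once if the thinnest (blue) pin is taken from its place (distance of pin_blue from where it was at the start of the episode above 0.06 m).
Of pin_red, pin_orange, pin_yellow only 2 to 3 are there at a start; the rules pass over those that are not, and their reading is None.
At some moment in a run one of pin_red, pin_orange, pin_yellow, pin_green may be knocked a few centimetres aside while the robot is not near it.
It also fails if it takes over 208 s, if anything falls off the work surface, if the arm or the gripper's body presses on something with over 40 N, if the wrist force passes 120 N, or if a joint passes its speed limit or range.

## Working session

There is one attempt and no reset: what is moved stays moved. The work goes in short steps, Python scripts to look and compute and a tool call to move; the robot and the scene stay as the last step left them, time stands still between calls to the robot, and variables do not carry over. Pictures are saved under pics/ and viewed, at most 14 in all, crops included, and the job is handed in when it is done.

Besides the shell and the picture viewer there is one more tool, called after "Request:" by a JSON object that holds its "op" and its "data". step_arm: Moves the arm, as the interface text tells. Its arguments: {"type":"object","properties":{"plan":{"type":"array","items":{"type":"number"}},"hand":{"type":"number"},"newtons":{"type":"number"}},"required":["plan"]}

```bash
mkdir -p pics
cat > h.py <<'E'
import numpy as np, cv2
from scipy.spatial.transform import Rotation as R
from workcell import sensors, viewer, env
def Rc(f):
    a=np.array(f["attitude"],float)
    return a if a.shape==(3,3) else R.from_euler('xyz',a,degrees=True).as_matrix()
def ray(f,px):
    d=np.array([(px[0]-f["cx"])/f["fx"],(px[1]-f["cy"])/f["fy"],1.])
    return np.array(f["position"],float),Rc(f)@d
def onz(f,px,z):
    p,d=ray(f,px); return p+d*(z-p[2])/d[2]
def proj(f,P):
    c=Rc(f).T@(np.array(P,float)-np.array(f["position"]))
    return np.array([f["fx"]*c[0]/c[2]+f["cx"],f["fy"]*c[1]/c[2]+f["cy"]])
def save(f,n): cv2.imwrite("pics/"+n,cv2.cvtColor(f["img"],cv2.COLOR_RGB2BGR))
def tri(obs):
    A=np.zeros((3,3));b=np.zeros(3)
    for f,px in obs:
        p,d=ray(f,px);d/=np.linalg.norm(d);M=np.eye(3)-np.outer(d,d);A+=M;b+=M@p
    return np.linalg.solve(A,b)
E
python3 - <<'E'
from h import *
np.set_printoptions(precision=1,suppress=True)
s=sensors.state();print(s["ee_pos"],s["ee_rot"],s["force"])
fs={n:viewer.grab_frame(n) for n in("scene","top")}
for n,f in fs.items(): save(f,n+"0.png");print(n,f["position"],f["attitude"],f["fx"],f["cx"],f["cy"])
Z=dict(pin=12,tip=12,gauge=0,gauge_hole=60,lunchbox=0,box_knuckle=60,lid_knuckle=60,lid_hinge=72,tray=0,jar=0,mug=0)
names=[f"pin_{c}" for c in("red","orange","yellow","green","blue")]+[f"{c}_tip" for c in("red","orange","yellow","green","blue")]+["gauge","gauge_hole","lunchbox","box_knuckle","lid_knuckle","lid_hinge","tray","jar","mug"]
for n in names:
    z=12 if "pin_" in n or "_tip" in n else Z[n]
    o=[]
    for k,f in fs.items():
        r=viewer.pinpoint(n,f)
        if r: o.append((k,round(r[0]["score"],2),np.array(r[0]["location"]),onz(f,r[0]["location"],z),[round(q["score"],2) for q in r[1:3]]))
    t=tri([(fs[a[0]],a[2]) for a in o]) if len(o)==2 else None
    print(n,*[(a[0],a[1],a[2].round(),a[3][:2].round(),a[4]) for a in o],t)
E
```

```text
[163.6 550.7 227.1] [-179.9   -0.   163.5] [ 0.1 -0.5  0. ]
scene [ 965.7  719.3 1356.2] [-148.3    0.9  147.1] 466.74734330411286 257.6304070909555 189.86802153460977
top [ 478.4   37.7 1118.5] [-174.8    0.3  -89.1] 393.46269459259526 259.157853488761 189.8555808937383
pin_red ('scene', 0.32, array([261., 203.]), array([552.,  61.]), []) ('top', 0.26, array([271., 148.]), array([701.,  13.]), [0.22]) [630.   65.1 130.7]
pin_orange ('scene', 0.73, array([273., 205.]), array([523.,  91.]), [0.68, 0.57]) ('top', 0.85, array([275., 243.]), array([430.,  -0.]), []) [ 430.7  -16.5 -233.4]
pin_yellow ('scene', 0.68, array([314., 217.]), array([435., 201.]), [0.6]) ('top', 0.8, array([204., 244.]), array([426., 197.]), [0.62]) [427.6 197.7  -0.7]
pin_green ('scene', 0.73, array([294., 192.]), array([435.,  86.]), []) ('top', 0.56, array([239., 237.]), array([447., 101.]), []) [447.   99.3  41.3]
pin_blue ('scene', 0.68, array([251., 134.]), array([ 422., -201.]), []) ('top', 0.67, array([271., 147.]), array([703.,  14.]), [0.53, 0.47]) [600.4  43.  402.9]
red_tip None
orange_tip ('scene', 
[... 1329 characters left out ...]
26.]), []) ('top', 0.61, array([222., 181.]), array([596., 145.]), []) [586.2 122.3 228.4]
lid_hinge ('scene', 0.8, array([249., 248.]), array([684., 201.]), []) ('top', 0.8, array([205., 144.]), array([696., 193.]), []) [689.9 197.   73.6]
tray ('scene', 0.96, array([197., 124.]), array([ 562., -363.]), []) ('top', 0.66, array([402., 201.]), array([ 556., -363.]), []) [ 558.  -367.2   -8.3]
jar ('scene', 0.65, array([295., 223.]), array([498., 181.]), []) ('top', 0.74, array([237., 210.]), array([521., 107.]), [0.62]) [498.9 132.3 -69. ]
mug ('scene', 0.87, array([371., 264.]), array([382., 427.]), [0.59, 0.44]) ('top', 0.93, array([119., 258.]), array([382., 437.]), []) [385.2 431.   13.1]
```

```bash
python3 -c "
import cv2
for n in('scene0','top0'):
    cv2.imwrite(f'pics/{n}b.png',cv2.resize(cv2.imread(f'pics/{n}.png'),(800,600)))"
```

```text
(no output)
```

View pics/scene0b.png

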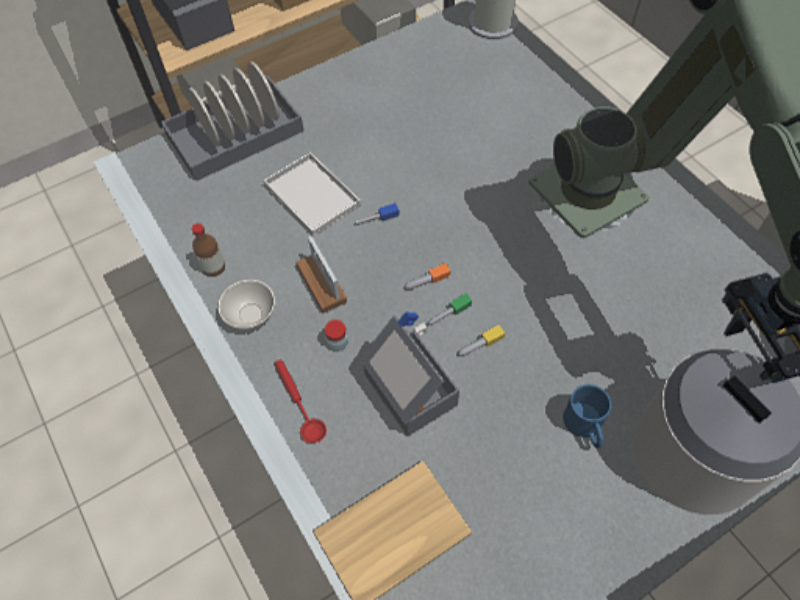

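View pics/top0b.png

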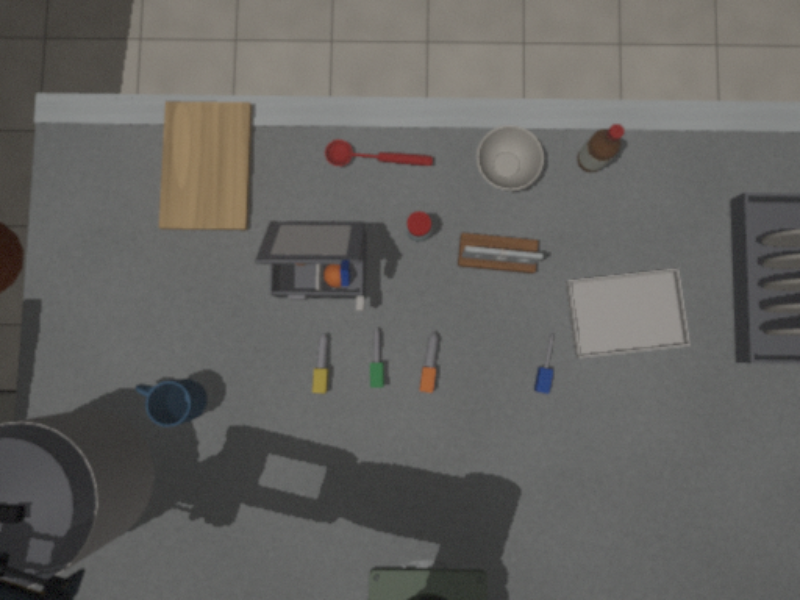

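Scene: the red pin is absent; orange, yellow, green and blue lie about x≈430. The gauge is near (659,-118), and the lid stands partly open. Next I move over the orange pin.

Request:
{"op": "step_arm", "data": {"plan": [-2.06, -2.26, -0.115, 0, 0, 0, -2.06, -2.26, -0.115, 0, 0, 0, -2.06, -2.26, -0.115, 0, 0, 0, -2.06, -2.26, -0.115, 0, 0, 0, -2.06, -2.26, -0.115, 0, 0, 0], "hand": 6}}

```text
time_s: 2.42
ee_pos: [230.6, 412.3, 233.8]
ee_rot: [180.0, 0.0, 163.5]
force: [0.8, 0.3, 0.0]
gripper_width: 61.7
gripper_force: 0.0
```

Request:
{"op": "step_arm", "data": {"plan": [-2.06, -2.26, -0.115, 0, 0, 0, -2.06, -2.26, -0.115, 0, 0, 0, -2.06, -2.26, -0.115, 0, 0, 0, -2.06, -2.26, -0.115, 0, 0, 0, -2.06, -2.26, -0.115, 0, 0, 0]}}

```text
time_s: 2.83
ee_pos: [297.2, 274.5, 239.7]
ee_rot: [180.0, 0.0, 163.5]
force: [0.8, -0.7, 0.7]
gripper_width: 60.0
gripper_force: 0.0
```

Request:
{"op": "step_arm", "data": {"plan": [-2.06, -2.26, -0.115, 0, 0, 0, -2.06, -2.26, -0.115, 0, 0, 0, -2.06, -2.26, -0.115, 0, 0, 0, -2.06, -2.26, -0.115, 0, 0, 0, -2.06, -2.26, -0.115, 0, 0, 0]}}

```text
time_s: 3.25
ee_pos: [363.8, 136.8, 245.5]
ee_rot: [180.0, 0.0, 163.5]
force: [0.3, 0.4, -0.8]
gripper_width: 60.1
gripper_force: 0.0
```

Request:
{"op": "step_arm", "data": {"plan": [-2.06, -2.26, -0.115, 0, 0, 0, -2.06, -2.26, -0.115, 0, 0, 0, -2.06, -2.26, -0.115, 0, 0, 0, -2.06, -2.26, -0.115, 0, 0, 0, -2.06, -2.26, -0.115, 0, 0, 0]}}

```text
time_s: 3.67
ee_pos: [430.4, -0.9, 251.2]
ee_rot: [180.0, 0.0, 163.4]
force: [1.0, 0.1, 0.3]
gripper_width: 60.3
gripper_force: 0.0
```

Request:
{"op": "step_arm", "data": {"plan": [0, 0, 0, 0, 0, 0.1241, 0, 0, 0, 0, 0, 0.1241, 0, 0, 0, 0, 0, 0.1241, 0, 0, 0, 0, 0, 0.1241, 0, 0, 0, 0, 0, 0.1241]}}

```text
time_s: 4.08
ee_pos: [430.0, 0.4, 251.0]
ee_rot: [180.0, 0.0, 127.5]
force: [0.2, 0.8, 0.7]
gripper_width: 60.4
gripper_force: 0.0
```

Request:
{"op": "step_arm", "data": {"plan": [0, 0, 0, 0, 0, 0.1241, 0, 0, 0, 0, 0, 0.1241, 0, 0, 0, 0, 0, 0.1241, 0, 0, 0, 0, 0, 0.1241, 0, 0, 0, 0, 0, 0.1241]}}

```text
time_s: 4.5
ee_pos: [430.0, 0.6, 251.0]
ee_rot: [180.0, -0.0, 92.0]
force: [0.3, -0.3, 0.4]
gripper_width: 59.6
gripper_force: 0.0
```

Request:
{"op": "step_arm", "data": {"plan": [0, 0, 0, 0, 0, 0.1241, 0, 0, 0, 0, 0, 0.1241, 0, 0, 0, 0, 0, 0.1241, 0, 0, 0, 0, 0, 0.1241, 0, 0, 0, 0, 0, 0.1241]}}

```text
time_s: 4.92
ee_pos: [429.9, 0.6, 251.0]
ee_rot: [180.0, -0.0, 56.4]
force: [0.3, -0.3, -0.2]
gripper_width: 60.2
gripper_force: 0.0
```

Request:
{"op": "step_arm", "data": {"plan": [0, 0, 0, 0, 0, 0.1241, 0, 0, 0, 0, 0, 0.1241, 0, 0, 0, 0, 0, 0.1241, 0, 0, 0, 0, 0, 0.1241, 0, 0, 0, 0, 0, 0.1241]}}

```text
time_s: 5.33
ee_pos: [429.9, 0.6, 251.0]
ee_rot: [180.0, -0.0, 20.9]
force: [-0.1, -0.3, 0.3]
gripper_width: 60.1
gripper_force: 0.0
```

Request:
{"op": "step_arm", "data": {"plan": [0, 0, 0, 0, 0, 0.1241, 0, 0, 0, 0, 0, 0.1241, 0, 0, 0, 0, 0, 0.1241, 0, 0, 0, 0, 0, 0]}}

```text
time_s: 5.67
ee_pos: [429.9, 0.6, 251.0]
ee_rot: [-180.0, -0.0, -0.2]
force: [-0.2, -0.1, 0.3]
gripper_width: 60.4
gripper_force: 0.0
```

```bash
cat >> h.py <<'E'
def look(cams,names,save_as=None):
    fs=[viewer.grab_frame(c) for c in cams]
    if save_as:
        for c,f in zip(cams,fs): save(f,f"{save_as}_{c}.png")
    for n in names:
        for c,f in zip(cams,fs):
            z=12 if ("pin_" in n or "_tip" in n) else dict(gauge_hole=60,box_knuckle=60,lid_knuckle=60,lid_hinge=72).get(n,0)
            r=viewer.pinpoint(n,f)
            print(n,c,[(round(q["score"],2),np.round(q["location"]).tolist(),onz(f,q["location"],z)[:2].round(1).tolist()) for q in r[:2]])
    return fs
E
python3 - <<'E'
from h import *
fs=look(["wrist","top"],["pin_orange","orange_tip","pin_green","green_tip","gauge_hole"],"a")
f=fs[0];print(f["position"],f["attitude"],f["fx"],f["cx"])
E
```

```text
pin_orange wrist [(0.92, [251.0, 171.0], [431.7, 5.5])]
pin_orange top [(0.58, [274.0, 246.0], [423.8, 0.3]), (0.37, [119.0, 256.0], [387.9, 432.6])]
orange_tip wrist [(0.75, [260.0, 110.0], [520.6, -7.4])]
orange_tip top [(0.59, [278.0, 212.0], [516.7, -9.3]), (0.5, [318.0, 162.0], [661.3, -119.3])]
pin_green wrist [(0.85, [191.0, 163.0], [445.3, 95.1]), (0.52, [392.0, 169.0], [434.8, -206.5])]
pin_green top [(0.49, [240.0, 238.0], [444.5, 97.2])]
green_tip wrist [(0.7, [185.0, 108.0], [523.4, 98.5])]
green_tip top []
gauge_hole wrist []
gauge_hole top [(0.8, [317.0, 163.0], [650.9, -111.1])]
[5.08617278e+02 2.50640048e-01 4.07088804e+02] [ 1.64002199e+02  5.11856490e-03 -9.01999137e+01] 264.7545859958739 254.43669348793324
```

View pics/a_wrist.png

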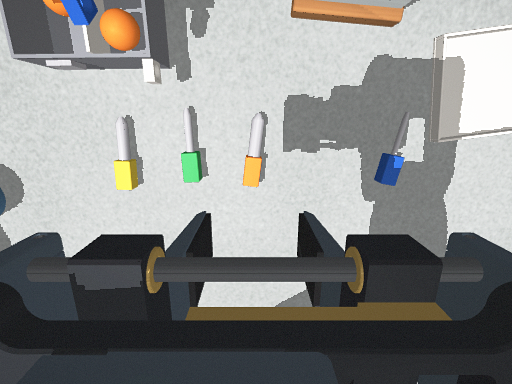

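Orange handle is at about (252,171) px, nose at (258,112); the axis is turned about -6.5°. Grasping it.

Request:
{"op": "step_arm", "data": {"plan": [0.1, -0.24, 0, 0, 0, 0.11, 0, 0, 3.5, 0, 0, 0, 0, 0, 3.5, 0, 0, 0, 0, 0, 3.5, 0, 0, 0, 0, 0, 3.5, 0, 0, 0]}}

```text
time_s: 6.68
ee_pos: [431.1, 3.0, 109.9]
ee_rot: [-180.0, -0.1, -6.4]
force: [0.4, -0.1, 0.2]
gripper_width: 60.1
gripper_force: 0.0
```

Request:
{"op": "step_arm", "data": {"plan": [0, 0, 3.5, 0, 0, 0, 0, 0, 3.0, 0, 0, 0, 0, 0, 2.0, 0, 0, 0, 0, 0, 0.9, 0, 0, 0, 0, 0, 0, 0, 0, 0]}}

```text
time_s: 7.1
ee_pos: [429.8, 3.0, 15.5]
ee_rot: [180.0, 0.2, -6.4]
force: [0.1, -0.7, 0.1]
gripper_width: 60.1
gripper_force: 0.0
```

Request:
{"op": "step_arm", "data": {"plan": [0, 0, 0, 0, 0, 0, 0, 0, 0, 0, 0, 0, 0, 0, 0, 0, 0, 0, 0, 0, 0, 0, 0, 0, 0, 0, 0, 0, 0, 0], "hand": 0, "newtons": 30}}

```text
time_s: 7.52
ee_pos: [431.2, 3.0, 17.3]
ee_rot: [-180.0, -0.0, -6.4]
force: [-0.4, 0.3, -0.6]
gripper_width: 29.8
gripper_force: 0.0
```

Request:
{"op": "step_arm", "data": {"plan": [0, 0, -3, 0, 0, 0, 0, 0, -3, 0, 0, 0, 0, 0, -3, 0, 0, 0, 0, 0, -3, 0, 0, 0, 0, 0, 0, 0, 0, 0]}}

```text
time_s: 7.93
ee_pos: [434.7, 2.9, 142.3]
ee_rot: [-179.9, -0.7, -6.4]
force: [1.7, -0.3, 0.5]
gripper_width: 0.2
gripper_force: 0.0
```

Raised before the fingers had closed. Reopening and looking again.

Request:
{"op": "step_arm", "data": {"plan": [0, 0, 0, 0, 0, 0, 0, 0, 0, 0, 0, 0, 0, 0, 0, 0, 0, 0, 0, 0, 0, 0, 0, 0, 0, 0, 0, 0, 0, 0], "hand": 5}}

```text
time_s: 8.35
ee_pos: [430.3, 3.0, 135.9]
ee_rot: [180.0, 0.1, -6.4]
force: [-0.0, 0.1, -0.3]
gripper_width: 31.0
gripper_force: 0.0
```

Run:
```python
from h import *
print(sensors.state()["ee_pos"],sensors.state()["gripper_width"])
fs=look(["wrist"],["pin_orange","orange_tip"],"b")
im=fs[0]["img"];h=cv2.cvtColor(im,cv2.COLOR_RGB2HSV)
m=((h[...,0]>5)&(h[...,0]<18)&(h[...,1]>150)).astype(np.uint8);m[:60]=0
ys,xs=np.nonzero(m);print(len(xs),xs.mean() if len(xs) else 0,ys.mean() if len(xs) else 0)
print(onz(fs[0],(xs.mean(),ys.mean()),22))
```

```text
[430.31216256   3.00477067 135.86324989] 30.985562712266418
pin_orange wrist [(0.91, [251.0, 192.0], [431.8, 6.9])]
orange_tip wrist []
329 252.71732522796353 181.22188449848025
[445.70932728   3.11233652  22.        ]
```

View pics/b_wrist.png

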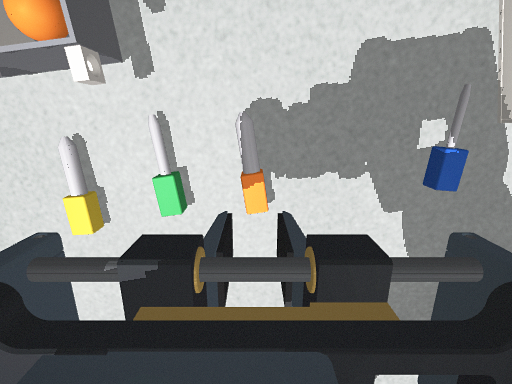

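Orange pin is still at (254,192) px, its nose at (246,115), so its yaw is now near -2°. Grasping again with more closing time.

Request:
{"op": "step_arm", "data": {"plan": [0, 0, 2, 0, 0, -0.08, 0, 0, 3, 0, 0, 0, 0, 0, 3, 0, 0, 0, 0, 0, 2.5, 0, 0, 0, 0, 0, 1.4, 0, 0, 0]}}

```text
time_s: 8.92
ee_pos: [429.3, 3.0, 15.5]
ee_rot: [-180.0, 0.2, -1.8]
force: [-0.1, 1.0, 0.3]
gripper_width: 49.9
gripper_force: 0.0
```

Request:
{"op": "step_arm", "data": {"plan": [0, 0, 0, 0, 0, 0, 0, 0, 0, 0, 0, 0, 0, 0, 0, 0, 0, 0, 0, 0, 0, 0, 0, 0, 0, 0, 0, 0, 0, 0], "hand": 0, "newtons": 30}}

```text
time_s: 9.33
ee_pos: [431.4, 3.0, 18.6]
ee_rot: [-180.0, -0.1, -1.8]
force: [0.7, 0.7, -1.1]
gripper_width: 23.8
gripper_force: 30.0
```

Request:
{"op": "step_arm", "data": {"plan": [0, 0, 0, 0, 0, 0, 0, 0, 0, 0, 0, 0, 0, 0, 0, 0, 0, 0, 0, 0, 0, 0, 0, 0]}}

```text
time_s: 9.67
ee_pos: [431.4, 3.0, 18.6]
ee_rot: [-180.0, -0.1, -1.8]
force: [-0.3, 0.2, 5.6]
gripper_width: 23.9
gripper_force: 30.0
```

Request:
{"op": "step_arm", "data": {"plan": [0, 0, -2, 0, 0, 0, 0, 0, -3, 0, 0, 0, 0, 0, -3, 0, 0, 0, 0, 0, -2, 0, 0, 0, 0, 0, 0, 0, 0, 0]}}

```text
time_s: 10.08
ee_pos: [433.7, 3.0, 121.6]
ee_rot: [-180.0, -0.5, -1.8]
force: [0.3, -0.3, -0.5]
gripper_width: 23.6
gripper_force: 30.0
```

Request:
{"op": "step_arm", "data": {"plan": [1.95, 2.32, -0.25, 0, 0, 0, 1.95, 2.32, -0.25, 0, 0, 0, 1.95, 2.32, -0.25, 0, 0, 0, 1.95, 2.32, -0.25, 0, 0, 0, 1.95, 2.32, -0.25, 0, 0, 0.056]}}

```text
time_s: 10.5
ee_pos: [524.7, -117.0, 129.2]
ee_rot: [-180.0, 0.1, -5.1]
force: [0.2, 1.2, -0.2]
gripper_width: 23.7
gripper_force: 30.0
```

Request:
{"op": "step_arm", "data": {"plan": [0, 0, 0, 0, 0, 0, 0, 0, 0, 0, 0, 0, 0, 0, 0, 0, 0, 0]}}

```text
time_s: 10.75
ee_pos: [523.3, -115.5, 129.0]
ee_rot: [-179.9, 0.2, -5.0]
force: [0.0, -0.1, -1.0]
gripper_width: 23.8
gripper_force: 30.0
```

Run:
```python
from h import *
s=sensors.state();print(s["ee_pos"],s["ee_rot"])
fs=look(["wrist","top","scene"],["pin_orange","orange_tip","gauge_hole","gauge"],"c")
f=fs[1]["img"];a=fs[0]["img"];b=fs[2]["img"]
c=lambda i,x,y,w,h,k: cv2.resize(i[y:y+h,x:x+w],None,fx=k,fy=k,interpolation=cv2.INTER_CUBIC)
o=np.hstack([c(f,270,130,100,100,4),c(b,165,120,100,100,4)])
o=np.vstack([o[:,:800],np.zeros((0,800,3),np.uint8)])
cv2.imwrite("pics/c_crop.png",o[...,::-1])
```

```text
[ 523.3322198  -115.48628366  129.03329065] [-179.94596439    0.20256582   -5.01026747]
pin_orange wrist [(0.63, [253.0, 240.0], [469.6, -108.7]), (0.42, [474.0, 146.0], [554.8, -342.4])]
pin_orange top []
pin_orange scene []
orange_tip wrist [(0.59, [257.0, 106.0], [613.0, -125.3])]
orange_tip top []
orange_tip scene [(0.51, [216.0, 155.0], [578.6, -190.4])]
gauge_hole wrist [(0.72, [244.0, 54.0], [649.2, -118.6]), (0.41, [350.0, 190.0], [533.4, -200.8])]
gauge_hole top [(0.68, [319.0, 162.0], [652.6, -116.3])]
gauge_hole scene [(0.81, [208.0, 171.0], [647.9, -116.0])]
gauge wrist [(0.77, [246.0, 66.0], [651.2, -118.3])]
gauge top [(0.66, [318.0, 169.0], [643.6, -121.9]), (0.55, [322.0, 165.0], [655.4, -133.6])]
gauge scene [(0.68, [208.0, 181.0], [653.3, -118.1])]
```

View pics/c_wrist.png

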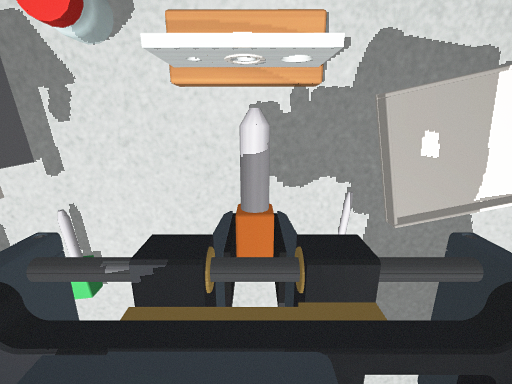

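View pics/c_crop.png

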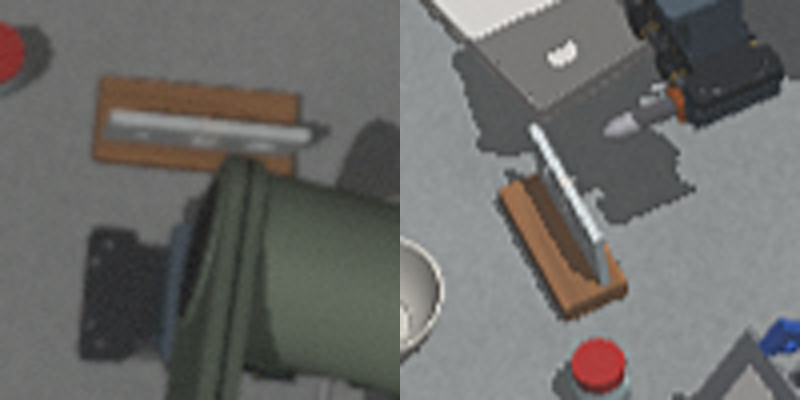

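The plate edge is level in the wrist picture, so the yaw matches. The white-ringed hole is at (244.5,59) px and the pin axis at column 255, so the hole is about 7 mm to the left. I lower and align, then approach.

Request:
{"op": "step_arm", "data": {"plan": [0, -0.36, 2.08, 0, 0, 0, 0, -0.36, 2.08, 0, 0, 0, 0, 0, 2.08, 0, 0, 0, 0, 0, 0, 0, 0, 0, 0, 0, 0, 0, 0, 0]}}

```text
time_s: 11.92
ee_pos: [524.8, -108.7, 67.4]
ee_rot: [-180.0, 0.1, -5.0]
force: [-0.4, 0.1, -0.1]
gripper_width: 23.8
gripper_force: 30.0
```

Request:
{"op": "step_arm", "data": {"plan": [1, 0, 0, 0, 0, 0, 1, 0, 0, 0, 0, 0, 0.4, 0, 0, 0, 0, 0, 0, 0, 0, 0, 0, 0, 0, 0, 0, 0, 0, 0]}}

```text
time_s: 12.33
ee_pos: [550.0, -111.0, 68.5]
ee_rot: [180.0, -0.1, -5.0]
force: [0.1, 0.5, -0.8]
gripper_width: 23.7
gripper_force: 30.0
```

Run:
```python
from h import *
s=sensors.state();print(s["ee_pos"],s["ee_rot"],s["force"])
fs=look(["wrist"],["orange_tip","gauge_hole"],"d")
```

```text
[ 549.99499891 -111.04021665   68.49267432] [ 1.79997151e+02 -5.03857049e-02 -5.00502091e+00] [ 0.14798295  0.49633945 -0.79118662]
orange_tip wrist [(0.97, [255.0, 106.0], [637.5, -119.1])]
gauge_hole wrist [(0.91, [252.0, 76.0], [651.6, -118.6])]
```

View pics/d_wrist.png

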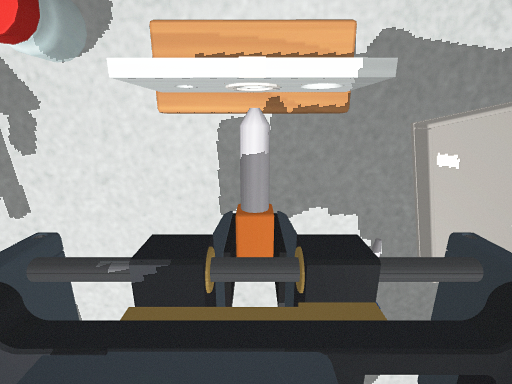

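Request:
{"op": "step_arm", "data": {"plan": [0.3, -0.14, 0.12, 0, 0, 0, 0.3, 0, 0, 0, 0, 0, 0.3, 0, 0, 0, 0, 0, 0.3, 0, 0, 0, 0, 0, 0.2, 0, 0, 0, 0, 0]}}

```text
time_s: 12.9
ee_pos: [564.0, -110.8, 66.8]
ee_rot: [-180.0, -0.0, -5.0]
force: [0.3, 0.4, -0.2]
gripper_width: 23.8
gripper_force: 30.0
```

Request:
{"op": "step_arm", "data": {"plan": [0.2, 0, 0, 0, 0, 0, 0.2, 0, 0, 0, 0, 0, 0, 0, 0, 0, 0, 0]}}

```text
time_s: 13.15
ee_pos: [567.9, -111.2, 66.8]
ee_rot: [-180.0, -0.0, -5.0]
force: [0.4, 0.4, -0.9]
gripper_width: 23.7
gripper_force: 30.0
```

Request:
{"op": "step_arm", "data": {"plan": [0.2, 0, 0, 0, 0, 0, 0.2, 0, 0, 0, 0, 0, 0, 0, 0, 0, 0, 0]}}

```text
time_s: 13.4
ee_pos: [569.5, -111.4, 66.6]
ee_rot: [-180.0, 0.3, -5.0]
force: [-4.9, -0.4, 2.8]
gripper_width: 24.1
gripper_force: 30.0
```

Request:
{"op": "step_arm", "data": {"plan": [0.1, 0, 0, 0, 0, 0, 0, 0, 0, 0, 0, 0, 0, 0, 0, 0, 0, 0]}}

```text
time_s: 13.65
ee_pos: [569.5, -111.4, 66.7]
ee_rot: [-180.0, 0.4, -5.0]
force: [-6.1, -0.6, 4.8]
gripper_width: 24.0
gripper_force: 30.0
```

Run:
```python
from h import *
s=sensors.state();print(s["ee_pos"],s["ee_rot"],s["force"])
fs=look(["wrist","top"],["orange_tip","gauge_hole"],"e")
a=fs[0]["img"][40:240,150:360];cv2.imwrite("pics/e_crop.png",cv2.resize(a,None,fx=3,fy=3,interpolation=cv2.INTER_CUBIC)[...,::-1])
```

```text
[ 569.54004212 -111.42314641   66.68412549] [-179.9939666    0.3540819   -5.0096996] [-6.08062716 -0.5517571   4.76731046]
orange_tip wrist []
orange_tip top []
gauge_hole wrist [(0.82, [255.0, 114.0], [650.3, -119.0])]
gauge_hole top [(0.42, [206.0, 141.0], [705.7, 192.7])]
```

View pics/e_crop.png

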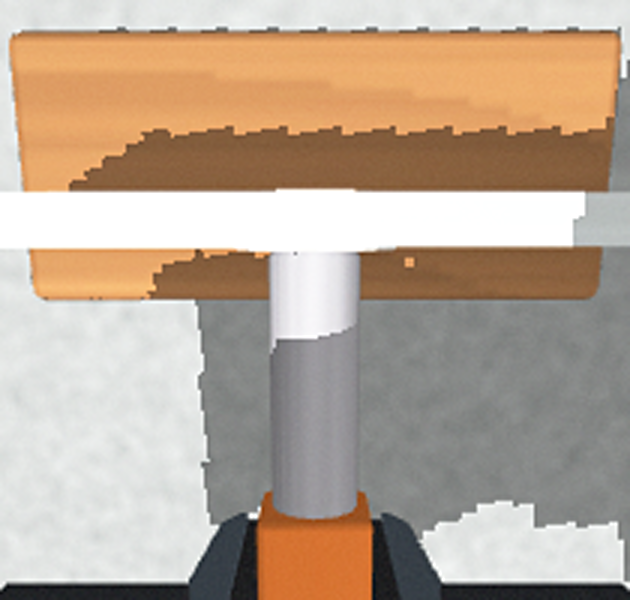

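The nose is wedged about 7 mm past the front face under 6 N, so orange is refused. I back out and carry it to the tray.

Request:
{"op": "step_arm", "data": {"plan": [-1.5, 0, 0, 0, 0, 0, -3, 0, 0, 0, 0, 0, 0, 0, -3, 0, 0, 0, 0, 0, -3, 0, 0, 0, 0.32, 3.64, 0, 0, 0, 0]}}

```text
time_s: 14.37
ee_pos: [530.3, -140.9, 132.0]
ee_rot: [-179.9, -0.5, -4.7]
force: [1.4, -1.8, 0.2]
gripper_width: 23.7
gripper_force: 30.0
```

Request:
{"op": "step_arm", "data": {"plan": [0.32, 3.64, 0, 0, 0, 0, 0.32, 3.64, 0, 0, 0, 0, 0.32, 3.64, 0, 0, 0, 0, 0.32, 3.64, 0, 0, 0, 0, 0.32, 3.64, 0, 0, 0, 0]}}

```text
time_s: 14.78
ee_pos: [527.5, -328.7, 127.0]
ee_rot: [180.0, -0.0, -5.0]
force: [0.7, 0.1, -0.2]
gripper_width: 23.7
gripper_force: 30.0
```

Request:
{"op": "step_arm", "data": {"plan": [0.32, 3.64, 0, 0, 0, 0, 0.32, 3.64, 0, 0, 0, 0, 0, 0, 0, 0, 0, 0, 0, 0, 3, 0, 0, 0, 0, 0, 3, 0, 0, 0]}}

```text
time_s: 15.2
ee_pos: [528.8, -401.7, 68.0]
ee_rot: [179.8, -0.3, -5.1]
force: [-0.6, -0.4, -1.6]
gripper_width: 23.9
gripper_force: 30.0
```

Request:
{"op": "step_arm", "data": {"plan": [0, 0, 2, 0, 0, 0, 0, 0, 1, 0, 0, 0, 0, 0, 0.7, 0, 0, 0, 0, 0, 0, 0, 0, 0, 0, 0, 0, 0, 0, 0]}}

```text
time_s: 15.62
ee_pos: [528.3, -400.2, 30.7]
ee_rot: [180.0, -0.1, -5.0]
force: [0.5, -0.4, -0.3]
gripper_width: 23.6
gripper_force: 30.0
```

Request:
{"op": "step_arm", "data": {"plan": [0, 0, 0.6, 0, 0, 0, 0, 0, 0, 0, 0, 0]}}

```text
time_s: 15.78
ee_pos: [527.9, -400.1, 24.3]
ee_rot: [180.0, -0.1, -5.0]
force: [-0.3, 0.7, -0.4]
gripper_width: 23.8
gripper_force: 30.0
```

Request:
{"op": "step_arm", "data": {"plan": [0, 0, 0, 0, 0, 0, 0, 0, 0, 0, 0, 0, 0, 0, 0, 0, 0, 0, 0, 0, 0, 0, 0, 0, 0, 0, 0, 0, 0, 0], "hand": 5}}

```text
time_s: 16.2
ee_pos: [527.7, -400.1, 24.1]
ee_rot: [180.0, -0.0, -5.0]
force: [-0.4, 0.2, 0.4]
gripper_width: 49.6
gripper_force: 0.0
```

Request:
{"op": "step_arm", "data": {"plan": [0, 0, -2, 0, 0, 0, 0, 0, -4, 0, 0, 0, 0, 0, -4, 0, 0, 0, 0, 0, -4, 0, 0, 0, 0, 0, -3.5, 0, 0, 0]}}

```text
time_s: 16.62
ee_pos: [527.7, -400.1, 201.7]
ee_rot: [179.9, -0.1, -5.0]
force: [0.6, -0.2, 0.4]
gripper_width: 49.7
gripper_force: 0.0
```

Request:
{"op": "step_arm", "data": {"plan": [-0.95, -3.62, 0, 0, 0, 0, -0.95, -3.62, 0, 0, 0, 0, -0.95, -3.62, 0, 0, 0, 0, -0.95, -3.62, 0, 0, 0, 0, -0.95, -3.62, 0, 0, 0, 0]}}

```text
time_s: 17.03
ee_pos: [495.4, -214.0, 199.0]
ee_rot: [-180.0, -0.0, -5.1]
force: [1.2, 0.3, -0.4]
gripper_width: 50.0
gripper_force: 0.0
```

Request:
{"op": "step_arm", "data": {"plan": [-0.95, -3.62, 0, 0, 0, 0, -0.95, -3.62, 0, 0, 0, 0, -0.95, -3.62, 0, 0, 0, 0, -0.95, -3.62, 0, 0, 0, 0, -0.95, -3.62, 0, 0, 0, 0]}}

```text
time_s: 17.45
ee_pos: [463.9, -29.4, 199.1]
ee_rot: [-180.0, -0.0, -5.0]
force: [1.0, -0.3, -0.9]
gripper_width: 49.5
gripper_force: 0.0
```

Request:
{"op": "step_arm", "data": {"plan": [-0.95, -3.62, 0, 0, 0, 0, -0.95, -3.62, 0, 0, 0, 0, -0.95, -3.62, 0, 0, 0, 0, -0.95, -3.62, 0, 0, 0, 0, -0.95, -3.62, 0, 0, 0, 0]}}

```text
time_s: 17.87
ee_pos: [432.4, 155.1, 199.2]
ee_rot: [-180.0, -0.1, -5.0]
force: [0.3, -0.3, 0.7]
gripper_width: 50.0
gripper_force: 0.0
```

Request:
{"op": "step_arm", "data": {"plan": [-0.95, -3.62, 0, 0, 0, 0, 0, 0, 0, 0, 0, 0, 0, 0, 0, 0, 0, 0]}}

```text
time_s: 18.12
ee_pos: [426.3, 191.7, 198.9]
ee_rot: [180.0, -0.0, -4.8]
force: [0.1, -0.9, 0.4]
gripper_width: 50.1
gripper_force: 0.0
```

Run:
```python
from h import *
s=sensors.state();print(s["ee_pos"],s["ee_rot"])
fs=look(["wrist","top"],["pin_yellow","yellow_tip","pin_green","green_tip","pin_orange","box_knuckle","lid_knuckle","lid_hinge"],"f")
```

```text
[426.29892256 191.70736305 198.93964247] [ 1.79992968e+02 -1.71127601e-02 -4.77622444e+00]
pin_yellow wrist [(0.84, [250.0, 182.0], [424.3, 198.2])]
pin_yellow top [(0.61, [205.0, 243.0], [429.1, 195.2]), (0.44, [205.0, 172.0], [626.4, 200.1])]
yellow_tip wrist [(0.63, [248.0, 114.0], [510.9, 192.4]), (0.27, [233.0, 2.0], [631.0, 198.3])]
yellow_tip top [(0.45, [317.0, 165.0], [652.7, -117.0]), (0.44, [207.0, 213.0], [512.9, 191.4])]
pin_green wrist [(0.61, [322.0, 160.0], [445.0, 101.6]), (0.48, [84.0, 211.0], [402.1, 427.9])]
pin_green top [(0.63, [239.0, 236.0], [448.6, 100.4])]
green_tip wrist [(0.82, [322.0, 95.0], [524.8, 101.1])]
green_tip top [(0.71, [238.0, 208.0], [526.5, 102.5]), (0.21, [210.0, 212.0], [513.6, 182.1])]
pin_orange wrist []
pin_orange top [(0.74, [422.0, 212.0], [523.3, -411.1]), (0.18, [204.0, 242.0], [430.2, 196.7])]
box_knuckle wrist [(0.97, [311.0, 51.0], [565.0, 123.2])]
box_knuckle top [(0.92, [233.0, 195.0], [560.1, 115.8])]
lid_knuckle wrist []
lid_knuckle top [(0.69, [221.0, 180.0], [599.8, 148.9])]
lid_hinge wrist []
lid_hinge top [(0.78, [205.0, 141.0], [703.1, 193.1]), (0.21, [231.0, 191.0], [569.6, 120.2])]
```

View pics/f_wrist.png

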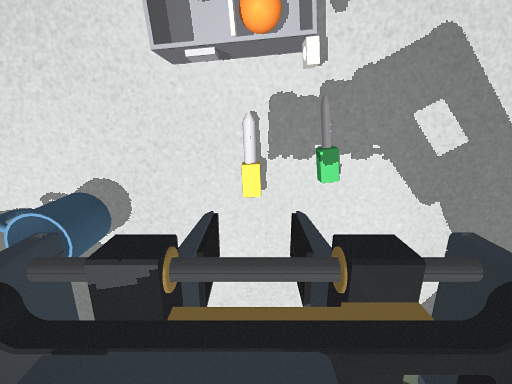

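Orange lies in the tray. Yellow's handle is at (251,180) px, nose (249,113), well aligned with the tool. Grasping yellow.

Request:
{"op": "step_arm", "data": {"plan": [-0.2, -0.42, 3.5, 0, 0, 0, 0, 0, 3.5, 0, 0, 0, 0, 0, 3.5, 0, 0, 0, 0, 0, 3.5, 0, 0, 0, 0, 0, 2, 0, 0, 0]}}

```text
time_s: 19.43
ee_pos: [423.3, 194.0, 35.9]
ee_rot: [179.9, 0.2, -5.0]
force: [0.5, -1.1, -0.6]
gripper_width: 49.9
gripper_force: 0.0
```

Request:
{"op": "step_arm", "data": {"plan": [0, 0, 1.2, 0, 0, 0, 0, 0, 0.9, 0, 0, 0, 0, 0, 0, 0, 0, 0, 0, 0, 0, 0, 0, 0, 0, 0, 0, 0, 0, 0]}}

```text
time_s: 19.85
ee_pos: [426.0, 195.1, 18.7]
ee_rot: [-179.9, -0.1, -5.0]
force: [-0.5, 0.4, -0.0]
gripper_width: 49.8
gripper_force: 0.0
```

Request:
{"op": "step_arm", "data": {"plan": [0, 0, 0, 0, 0, 0, 0, 0, 0, 0, 0, 0, 0, 0, 0, 0, 0, 0, 0, 0, 0, 0, 0, 0, 0, 0, 0, 0, 0, 0], "hand": 0}}

```text
time_s: 20.27
ee_pos: [425.4, 194.9, 18.3]
ee_rot: [-180.0, -0.1, -5.0]
force: [0.1, 1.4, 2.9]
gripper_width: 23.6
gripper_force: 30.0
```

Request:
{"op": "step_arm", "data": {"plan": [0, 0, 0, 0, 0, 0, 0, 0, 0, 0, 0, 0, 0, 0, 0, 0, 0, 0, 0, 0, 0, 0, 0, 0]}}

```text
time_s: 20.6
ee_pos: [425.5, 194.8, 18.3]
ee_rot: [-180.0, -0.0, -5.0]
force: [-0.1, 0.5, 5.8]
gripper_width: 24.0
gripper_force: 30.0
```

Request:
{"op": "step_arm", "data": {"plan": [0, 0, -2, 0, 0, 0, 0, 0, -3.2, 0, 0, 0, 0, 0, -3, 0, 0, 0, 0, 0, -3, 0, 0, 0, 0, 0, 0, 0, 0, 0]}}

```text
time_s: 21.02
ee_pos: [428.3, 196.0, 134.8]
ee_rot: [-179.7, -0.5, -5.0]
force: [0.3, -0.1, 0.4]
gripper_width: 23.6
gripper_force: 30.0
```

Request:
{"op": "step_arm", "data": {"plan": [1.54, 3.25, 0, 0, 0, 0, 1.54, 3.25, 0, 0, 0, 0, 1.54, 3.25, 0, 0, 0, 0, 1.54, 3.25, 0, 0, 0, 0, 1.54, 3.25, 0, 0, 0, 0]}}

```text
time_s: 21.43
ee_pos: [487.3, 24.5, 128.9]
ee_rot: [180.0, 0.1, -5.0]
force: [0.3, 0.4, -0.7]
gripper_width: 23.7
gripper_force: 30.0
```

Request:
{"op": "step_arm", "data": {"plan": [1.54, 3.25, 0, 0, 0, 0, 1.54, 3.25, 0, 0, 0, 0, 1.54, 3.25, 0, 0, 0, 0, 1.54, 3.25, 0, 0, 0, 0, 0, 0, 0, 0, 0, 0]}}

```text
time_s: 21.85
ee_pos: [539.7, -114.3, 128.8]
ee_rot: [179.9, -0.1, -5.3]
force: [0.8, 0.0, -0.1]
gripper_width: 24.0
gripper_force: 30.0
```

Request:
{"op": "step_arm", "data": {"plan": [0, 0, 2.1, 0, 0, 0, 0, 0, 2.1, 0, 0, 0, 0, 0, 2.1, 0, 0, 0, 0, 0, 0, 0, 0, 0, 0, 0, 0, 0, 0, 0]}}

```text
time_s: 22.27
ee_pos: [536.4, -108.3, 65.4]
ee_rot: [-180.0, 0.2, -5.0]
force: [-0.3, -0.1, -0.9]
gripper_width: 23.7
gripper_force: 30.0
```

Run:
```python
from h import *
s=sensors.state();print(s["ee_pos"],s["ee_rot"],s["gripper_width"])
fs=look(["wrist"],["yellow_tip","gauge_hole"],"g")
im=fs[0]["img"]
for r in (120,140,160,180,200): print(r,[int(v) for v in cv2.cvtColor(im,cv2.COLOR_RGB2GRAY)[r,232:280:2]])
h=cv2.cvtColor(im,cv2.COLOR_RGB2HSV);m=(h[...,1]>150)&(h[...,0]>20)&(h[...,0]<35);ys,xs=np.nonzero(m);print(xs.mean(),ys.min(),ys.max())
```

```text
[ 536.35767136 -108.30368509   65.43928372] [-179.96333335    0.22924573   -5.00515775] 23.664211026111342
yellow_tip wrist [(0.76, [251.0, 106.0], [624.0, -113.4])]
gauge_hole wrist [(0.75, [256.0, 51.0], [650.0, -119.1])]
120 [137, 136, 137, 136, 132, 154, 218, 227, 242, 246, 246, 249, 247, 240, 231, 221, 196, 165, 233, 234, 130, 131, 134, 133]
140 [133, 136, 134, 133, 133, 193, 225, 236, 245, 248, 248, 250, 248, 240, 235, 226, 201, 175, 127, 132, 135, 138, 142, 140]
160 [133, 132, 129, 132, 130, 110, 125, 133, 140, 152, 156, 162, 161, 156, 157, 152, 148, 144, 129, 138, 138, 133, 133, 135]
180 [131, 134, 136, 127, 132, 108, 123, 134, 147, 152, 153, 160, 160, 155, 158, 156, 148, 141, 130, 135, 131, 132, 133, 134]
200 [133, 131, 132, 132, 133, 114, 122, 135, 146, 150, 154, 160, 159, 156, 155, 153, 151, 141, 139, 139, 131, 131, 132, 133]
254.32460732984293 201 313
```

Request:
{"op": "step_arm", "data": {"plan": [0.8, 0, 0, 0, 0, 0, 0.8, 0, 0, 0, 0, 0, 0.5, 0, 0, 0, 0, 0, 0, 0, 0, 0, 0, 0, 0, 0, 0, 0, 0, 0]}}

```text
time_s: 22.83
ee_pos: [559.1, -110.7, 66.9]
ee_rot: [-180.0, -0.0, -5.0]
force: [-0.1, 0.1, -0.9]
gripper_width: 24.0
gripper_force: 30.0
```

Request:
{"op": "step_arm", "data": {"plan": [0.3, 0, 0, 0, 0, 0, 0.3, 0, 0, 0, 0, 0, 0.3, 0, 0, 0, 0, 0, 0, 0, 0, 0, 0, 0]}}

```text
time_s: 23.17
ee_pos: [568.0, -111.5, 66.7]
ee_rot: [-180.0, -0.0, -5.0]
force: [0.2, -0.7, -1.6]
gripper_width: 23.9
gripper_force: 30.0
```

Request:
{"op": "step_arm", "data": {"plan": [0.2, 0, 0, 0, 0, 0, 0.2, 0, 0, 0, 0, 0, 0, 0, 0, 0, 0, 0]}}

```text
time_s: 23.42
ee_pos: [569.1, -111.5, 66.6]
ee_rot: [-180.0, 0.3, -5.0]
force: [-6.4, 0.2, 3.3]
gripper_width: 23.7
gripper_force: 30.0
```

Request:
{"op": "step_arm", "data": {"plan": [0.2, 0, 0, 0, 0, 0, 0.2, 0, 0, 0, 0, 0, 0, 0, 0, 0, 0, 0]}}

```text
time_s: 23.67
ee_pos: [569.5, -111.5, 66.0]
ee_rot: [-180.0, 0.8, -5.0]
force: [-13.4, 0.5, 6.4]
gripper_width: 23.8
gripper_force: 30.0
```

Yellow stops at the same depth with 13 N, so it is refused. Carrying it to the tray.

Request:
{"op": "step_arm", "data": {"plan": [-1.5, 0, 0, 0, 0, 0, -3, 0, 0, 0, 0, 0, 0, 0, -3, 0, 0, 0, 0, 0, -3, 0, 0, 0, 0.27, 3.61, 0, 0, 0, 0]}}

```text
time_s: 24.08
ee_pos: [533.2, -141.3, 132.1]
ee_rot: [-179.9, -0.6, -4.8]
force: [1.7, -0.6, 0.8]
gripper_width: 23.7
gripper_force: 30.0
```

Request:
{"op": "step_arm", "data": {"plan": [0.27, 3.61, 0, 0, 0, 0, 0.27, 3.61, 0, 0, 0, 0, 0.27, 3.61, 0, 0, 0, 0, 0.27, 3.61, 0, 0, 0, 0, 0.27, 3.61, 0, 0, 0, 0]}}

```text
time_s: 24.5
ee_pos: [527.9, -327.3, 127.0]
ee_rot: [180.0, -0.1, -5.0]
force: [0.3, 0.2, -1.0]
gripper_width: 23.8
gripper_force: 30.0
```

Request:
{"op": "step_arm", "data": {"plan": [0, 0, 0, 0, 0, 0, 0, 0, 3, 0, 0, 0, 0, 0, 3, 0, 0, 0, 0, 0, 2, 0, 0, 0, 0, 0, 1, 0, 0, 0]}}

```text
time_s: 24.92
ee_pos: [526.4, -324.2, 33.9]
ee_rot: [-179.9, 0.2, -5.0]
force: [-0.7, 0.7, -1.0]
gripper_width: 23.8
gripper_force: 30.0
```

Request:
{"op": "step_arm", "data": {"plan": [0, 0, 0.7, 0, 0, 0, 0, 0, 0.5, 0, 0, 0, 0, 0, 0, 0, 0, 0, 0, 0, 0, 0, 0, 0]}}

```text
time_s: 25.25
ee_pos: [528.7, -325.7, 25.8]
ee_rot: [180.0, -0.1, -5.0]
force: [0.4, -1.7, -0.1]
gripper_width: 23.7
gripper_force: 30.0
```

Request:
{"op": "step_arm", "data": {"plan": [0, 0, 0, 0, 0, 0, 0, 0, 0, 0, 0, 0, 0, 0, 0, 0, 0, 0, 0, 0, 0, 0, 0, 0, 0, 0, 0, 0, 0, 0], "hand": 5}}

```text
time_s: 25.67
ee_pos: [528.1, -325.5, 25.2]
ee_rot: [180.0, -0.0, -5.0]
force: [-0.4, 1.0, -0.3]
gripper_width: 49.7
gripper_force: 0.0
```

Request:
{"op": "step_arm", "data": {"plan": [0, 0, -2, 0, 0, 0, 0, 0, -4, 0, 0, 0, 0, 0, -4, 0, 0, 0, 0, 0, -4, 0, 0, 0, 0, 0, -3.5, 0, 0, 0]}}

```text
time_s: 26.08
ee_pos: [528.0, -325.5, 202.7]
ee_rot: [180.0, -0.1, -5.0]
force: [0.4, -0.5, 0.0]
gripper_width: 49.9
gripper_force: 0.0
```

Request:
{"op": "step_arm", "data": {"plan": [-0.98, -3.47, 0, 0, 0, 0, -0.98, -3.47, 0, 0, 0, 0, -0.98, -3.47, 0, 0, 0, 0, -0.98, -3.47, 0, 0, 0, 0, -0.98, -3.47, 0, 0, 0, 0]}}

```text
time_s: 26.5
ee_pos: [493.5, -146.8, 200.0]
ee_rot: [-180.0, -0.0, -5.1]
force: [-0.5, 0.9, -0.0]
gripper_width: 49.8
gripper_force: 0.0
```

Request:
{"op": "step_arm", "data": {"plan": [-0.98, -3.47, 0, 0, 0, 0, -0.98, -3.47, 0, 0, 0, 0, -0.98, -3.47, 0, 0, 0, 0, -0.98, -3.47, 0, 0, 0, 0, -0.98, -3.47, 0, 0, 0, 0]}}

```text
time_s: 26.92
ee_pos: [459.9, 30.4, 200.1]
ee_rot: [-180.0, -0.0, -5.0]
force: [0.8, 0.3, -0.5]
gripper_width: 49.8
gripper_force: 0.0
```

Request:
{"op": "step_arm", "data": {"plan": [-0.98, -3.47, 0, 0, 0, 0, -0.98, -3.47, 0, 0, 0, 0, 0, 0, 0, 0, 0, 0, 0, 0, 0, 0, 0, 0]}}

```text
time_s: 27.25
ee_pos: [446.7, 101.0, 200.0]
ee_rot: [180.0, -0.0, -4.8]
force: [0.6, -0.5, 0.7]
gripper_width: 49.7
gripper_force: 0.0
```

Run:
```python
from h import *
s=sensors.state();print(s["ee_pos"],s["ee_rot"])
fs=look(["wrist","top"],["pin_green","green_tip","pin_yellow","pin_orange","pin_blue"],"k")
im=fs[0]["img"];h=cv2.cvtColor(im,cv2.COLOR_RGB2HSV);m=(h[...,1]>120)&(h[...,0]>50)&(h[...,0]<80);ys,xs=np.nonzero(m);print(len(xs),xs.mean(),ys.mean(),xs.min(),xs.max(),ys.min(),ys.max())
a=fs[0]["img"];b=cv2.resize(fs[1]["img"][150:250,230:450],(512,233));cv2.imwrite("pics/k_v.png",np.vstack([a[:300],b])[...,::-1])
```

```text
[446.72819998 101.01103482 200.02349226] [ 1.79992271e+02 -2.49193164e-02 -4.78406876e+00]
pin_green wrist [(0.91, [256.0, 180.0], [446.3, 98.4])]
pin_green top []
green_tip wrist [(0.89, [249.0, 120.0], [524.1, 101.4])]
green_tip top [(0.55, [319.0, 164.0], [653.9, -123.3]), (0.49, [240.0, 207.0], [531.1, 97.2])]
pin_yellow wrist [(0.41, [172.0, 1.0], [658.6, 176.1])]
pin_yellow top [(0.56, [391.0, 207.0], [537.4, -326.0])]
pin_orange wrist [(0.54, [255.0, 181.0], [445.6, 99.8]), (0.51, [509.0, 103.0], [517.3, -219.7])]
pin_orange top [(0.59, [421.0, 213.0], [519.9, -409.3])]
pin_blue wrist []
pin_blue top [(0.59, [418.0, 179.0], [617.7, -402.5]), (0.42, [394.0, 176.0], [625.3, -336.9])]
605 259.1173553719008 185.17520661157025 249 291 167 229
```

View pics/k_v.png

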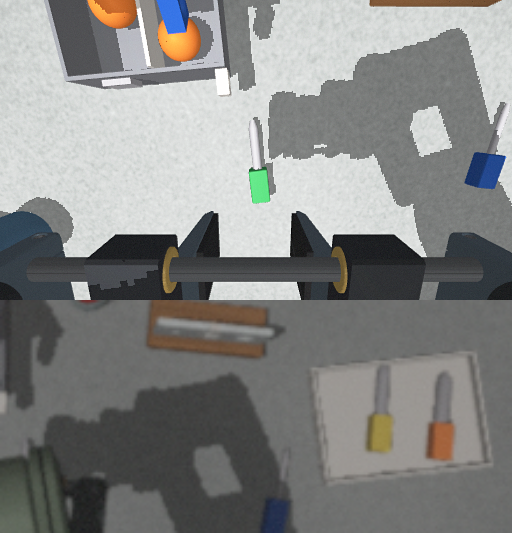

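Orange and yellow are in the tray. Green's handle is at (259,184) px, nose (254,118), about 4° off the tool. Grasping green.

Request:
{"op": "step_arm", "data": {"plan": [-0.3, 0.57, 3.5, 0, 0, 0, 0, 0, 3.5, 0, 0, -0.068, 0, 0, 3.5, 0, 0, 0, 0, 0, 3.5, 0, 0, 0, 0, 0, 2, 0, 0, 0]}}

```text
time_s: 28.27
ee_pos: [441.7, 93.8, 37.0]
ee_rot: [180.0, 0.2, -1.1]
force: [-0.6, 0.8, 0.5]
gripper_width: 50.3
gripper_force: 0.0
```

Request:
{"op": "step_arm", "data": {"plan": [0, 0, 1.2, 0, 0, 0, 0, 0, 1.0, 0, 0, 0, 0, 0, 0, 0, 0, 0, 0, 0, 0, 0, 0, 0, 0, 0, 0, 0, 0, 0]}}

```text
time_s: 28.68
ee_pos: [444.3, 94.4, 18.4]
ee_rot: [-180.0, -0.1, -1.1]
force: [-0.1, -0.4, 0.4]
gripper_width: 50.0
gripper_force: 0.0
```

Request:
{"op": "step_arm", "data": {"plan": [0, 0, 0, 0, 0, 0, 0, 0, 0, 0, 0, 0, 0, 0, 0, 0, 0, 0, 0, 0, 0, 0, 0, 0, 0, 0, 0, 0, 0, 0], "hand": 0}}

```text
time_s: 29.1
ee_pos: [443.9, 94.4, 18.2]
ee_rot: [-180.0, -0.1, -1.1]
force: [0.2, 0.2, 2.4]
gripper_width: 24.0
gripper_force: 30.0
```

Request:
{"op": "step_arm", "data": {"plan": [0, 0, 0, 0, 0, 0, 0, 0, 0, 0, 0, 0, 0, 0, 0, 0, 0, 0, 0, 0, 0, 0, 0, 0]}}

```text
time_s: 29.43
ee_pos: [444.0, 94.4, 18.2]
ee_rot: [-180.0, -0.0, -1.1]
force: [-1.0, 0.9, 5.3]
gripper_width: 23.9
gripper_force: 30.0
```

Request:
{"op": "step_arm", "data": {"plan": [0, 0, -2, 0, 0, 0, 0, 0, -3.2, 0, 0, 0.072, 0, 0, -3, 0, 0, 0, 0, 0, -3, 0, 0, 0, 0, 0, 0, 0, 0, 0]}}

```text
time_s: 29.85
ee_pos: [447.1, 94.9, 134.7]
ee_rot: [-179.8, -0.6, -5.2]
force: [1.4, 0.0, -0.2]
gripper_width: 23.8
gripper_force: 30.0
```

Request:
{"op": "step_arm", "data": {"plan": [0, 0, 0, 0, 0, 0, 0, 0, 0, 0, 0, 0]}}

```text
time_s: 30.02
ee_pos: [442.7, 94.1, 129.0]
ee_rot: [180.0, 0.1, -5.2]
force: [0.2, 0.2, -0.9]
gripper_width: 24.0
gripper_force: 30.0
```

Request:
{"op": "step_arm", "data": {"plan": [1.875, 3.22, 0, 0, 0, 0, 1.875, 3.22, 0, 0, 0, 0, 1.875, 3.22, 0, 0, 0, 0, 1.875, 3.22, 0, 0, 0, 0, 1.875, 3.22, 0, 0, 0, 0]}}

```text
time_s: 30.43
ee_pos: [521.5, -76.0, 127.6]
ee_rot: [-180.0, 0.3, -5.2]
force: [0.4, 0.1, -1.0]
gripper_width: 23.8
gripper_force: 30.0
```

Request:
{"op": "step_arm", "data": {"plan": [1.875, 3.22, 0, 0, 0, -0.003, 0, 0, 2.1, 0, 0, 0, 0, 0, 2.1, 0, 0, 0, 0, 0, 2.1, 0, 0, 0, 0, 0, 0, 0, 0, 0]}}

```text
time_s: 30.85
ee_pos: [533.5, -107.8, 61.0]
ee_rot: [-179.9, 0.7, -5.1]
force: [-1.3, 0.4, -2.6]
gripper_width: 23.6
gripper_force: 30.0
```

Request:
{"op": "step_arm", "data": {"plan": [0, 0, 0, 0, 0, 0, 0, 0, 0, 0, 0, 0, 0, 0, 0, 0, 0, 0]}}

```text
time_s: 31.1
ee_pos: [538.7, -108.3, 67.7]
ee_rot: [180.0, -0.1, -5.0]
force: [1.3, 0.7, -0.7]
gripper_width: 23.6
gripper_force: 30.0
```

Run:
```python
from h import *
s=sensors.state();print(s["ee_pos"],s["ee_rot"],s["gripper_width"])
fs=look(["wrist"],["green_tip","gauge_hole"],"g2")
a=fs[0]["img"][0:230,140:370];cv2.imwrite("pics/g2_crop.png",cv2.resize(a,None,fx=2.5,fy=2.5,interpolation=cv2.INTER_CUBIC)[...,::-1])
g=cv2.cvtColor(fs[0]["img"],cv2.COLOR_RGB2GRAY)
for r in (120,140,180,200): print(r,[int(v) for v in g[r,236:274:2]])
```

```text
[ 538.72478172 -108.34408133   67.68910742] [ 1.79993074e+02 -9.70199166e-02 -5.04914785e+00] 23.563423132927753
green_tip wrist [(0.73, [253.0, 118.0], [617.6, -114.2])]
gauge_hole wrist [(0.6, [255.0, 56.0], [650.8, -118.7]), (0.43, [256.0, 77.0], [639.9, -117.9])]
120 [138, 139, 140, 137, 135, 140, 128, 214, 232, 243, 233, 203, 186, 238, 231, 231, 233, 232, 233]
140 [132, 137, 140, 138, 134, 210, 226, 241, 246, 249, 241, 234, 220, 183, 122, 135, 135, 133, 134]
180 [135, 133, 132, 133, 133, 108, 124, 136, 149, 153, 150, 153, 153, 142, 129, 129, 135, 134, 132]
200 [133, 133, 129, 129, 128, 111, 126, 140, 149, 154, 156, 155, 153, 144, 134, 137, 141, 136, 137]
```

View pics/g2_crop.png

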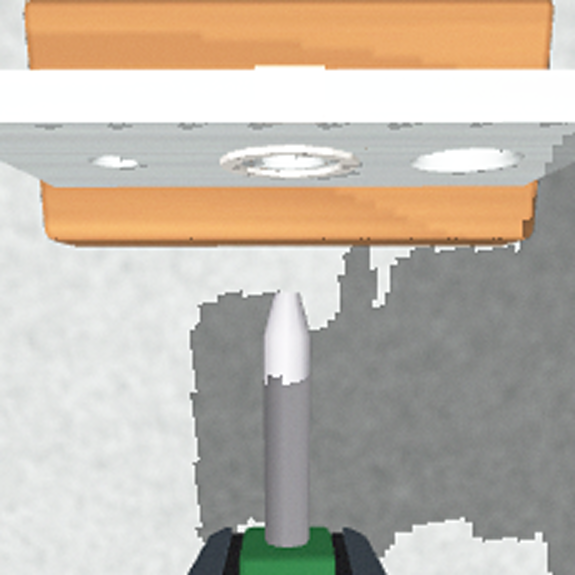

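Green's axis at column 255 lines up with the ring at 255.6. Pushing it in.

Request:
{"op": "step_arm", "data": {"plan": [0.8, 0, 0.05, 0, 0, 0, 0.8, 0, 0, 0, 0, 0, 0.8, 0, 0, 0, 0, 0, 0.5, 0, 0, 0, 0, 0, 0, 0, 0, 0, 0, 0]}}

```text
time_s: 31.67
ee_pos: [568.8, -111.2, 66.4]
ee_rot: [180.0, -0.1, -5.1]
force: [-0.1, -0.4, -0.9]
gripper_width: 23.7
gripper_force: 30.0
```

Request:
{"op": "step_arm", "data": {"plan": [0.3, 0, 0, 0, 0, 0, 0.3, 0, 0, 0, 0, 0, 0.3, 0, 0, 0, 0, 0, 0, 0, 0, 0, 0, 0]}}

```text
time_s: 32.0
ee_pos: [576.5, -111.9, 66.3]
ee_rot: [-180.0, -0.0, -5.1]
force: [-0.3, 0.3, -0.5]
gripper_width: 23.9
gripper_force: 30.0
```

Request:
{"op": "step_arm", "data": {"plan": [0.4, 0, 0, 0, 0, 0, 0.4, 0, 0, 0, 0, 0, 0.4, 0, 0, 0, 0, 0, 0, 0, 0, 0, 0, 0]}}

```text
time_s: 32.33
ee_pos: [589.0, -113.0, 66.4]
ee_rot: [180.0, -0.1, -5.1]
force: [0.9, -0.5, -1.5]
gripper_width: 24.0
gripper_force: 30.0
```

Request:
{"op": "step_arm", "data": {"plan": [0.4, 0, 0, 0, 0, 0, 0.4, 0, 0, 0, 0, 0, 0.2, 0, 0, 0, 0, 0, 0, 0, 0, 0, 0, 0, 0, 0, 0, 0, 0, 0]}}

```text
time_s: 32.75
ee_pos: [597.8, -113.7, 66.3]
ee_rot: [-180.0, 0.0, -5.1]
force: [0.0, -0.1, -0.0]
gripper_width: 23.7
gripper_force: 30.0
```

Free passage. I check the nose behind the plate numerically and measure the lunchbox.

Run:
```python
from h import *
fs=[viewer.grab_frame(c) for c in("scene","top","wrist")]
r=viewer.pinpoint("green_tip",fs[0]);print([(q["score"],onz(fs[0],q["location"],60).round(1)) for q in r[:2]])
for n in("box_knuckle","lid_knuckle","lid_hinge","lunchbox","gauge_hole"):
    o=[]
    for c,f in zip("st",fs):
        r=viewer.pinpoint(n,f)
        print(n,c,[(round(q["score"],2),np.round(q["location"],1).tolist()) for q in r[:2]])
        if r:o.append((f,r[0]["location"]))
    if len(o)==2: print("   ",tri(o).round(1),[onz(f,p,{"lunchbox":0,"lid_hinge":72}.get(n,60)).round(1)[:2] for f,p in o])
f=fs[1];h=cv2.cvtColor(f["img"],cv2.COLOR_RGB2HSV)
for c,f in zip("st",fs):
    h=cv2.cvtColor(f["img"],cv2.COLOR_RGB2HSV);m=(h[...,0]>105)&(h[...,0]<125)&(h[...,1]>170)
    m[:,:200]=0;m[:150]=0;m[:,300:]=0;ys,xs=np.nonzero(m);print("blue",c,len(xs),np.median(xs),np.median(ys),xs.min(),xs.max(),ys.min(),ys.max())
b=cv2.resize(fs[0]["img"][170:300,200:330],(400,400),interpolation=2);t=cv2.resize(fs[1]["img"][130:230,160:260],(400,400),interpolation=2)
cv2.imwrite("pics/box.png",np.hstack([b,t])[...,::-1])
```

```text
[(0.57, array([ 675.6, -124.8,   60. ]))]
box_knuckle s [(0.85, [268.4, 207.9]), (0.43, [263.1, 249.3])]
box_knuckle t [(0.58, [230.8, 192.2])]
    [564.  121.1  79.4] [array([556.2, 113.2]), array([567.3, 121.3])]
lid_knuckle s [(0.57, [263.1, 201.5]), (0.22, [200.1, 172.3])]
lid_knuckle t [(0.6, [219.9, 177.9])]
    [592.5 139.5 172.4] [array([557.3,  84.2]), array([605.8, 151.7])]
lid_hinge s [(0.66, [247.4, 247.4])]
lid_hinge t [(0.79, [207.1, 139.8])]
    [697.6 193.1  78.5] [array([688.1, 197.5]), array([707.6, 187.6])]
lunchbox s [(0.81, [262.4, 249.1]), (0.47, [199.8, 123.8])]
lunchbox t [(0.76, [206.4, 169.8]), (0.17, [317.4, 161.9])]
    [635.8 198.1  -2.3] [array([635.9, 199.3]), array([635.9, 197.5])]
gauge_hole s [(0.73, [205.9, 171.0])]
gauge_hole t []
blue s 10 262.5 201.5 261 266 201 207
  return _methods._mean(a, axis=axis, dtype=dtype,
  ret = ret.dtype.type(ret / rcount)
Traceback (most recent call last):
ValueError: zero-size array to reduction operation minimum which has no identity
```

The nose is 25 mm past the hole, so green fits. Next I withdraw, set green down clear of everything, and go shut the lid.

Request:
{"op": "step_arm", "data": {"plan": [-2, 0, 0, 0, 0, 0, -2.5, 0, 0, 0, 0, 0, -2.5, 0, 0, 0, 0, 0, -2, 0, 0, 0, 0, 0, 0, 0, 0, 0, 0, 0]}}

```text
time_s: 33.87
ee_pos: [503.2, -104.9, 65.9]
ee_rot: [-180.0, 0.3, -5.1]
force: [-1.4, 0.2, -0.7]
gripper_width: 24.1
gripper_force: 30.0
```

Request:
{"op": "step_arm", "data": {"plan": [-1.9, -3.38, 0, 0, 0, 0, -1.9, -3.38, 0, 0, 0, 0, -1.9, -3.38, 0, 0, 0, 0, 0, 0, 0, 0, 0, 0, 0, 0, 2, 0, 0, 0]}}

```text
time_s: 34.28
ee_pos: [463.0, 2.0, 49.0]
ee_rot: [-180.0, -0.5, -4.9]
force: [1.7, -0.1, -0.8]
gripper_width: 23.9
gripper_force: 30.0
```

Request:
{"op": "step_arm", "data": {"plan": [0, 0, 1.5, 0, 0, 0, 0, 0, 0.7, 0, 0, 0, 0, 0, 0.5, 0, 0, 0, 0, 0, 0, 0, 0, 0, 0, 0, 0, 0, 0, 0]}}

```text
time_s: 34.7
ee_pos: [461.0, 0.1, 19.6]
ee_rot: [-180.0, -0.0, -5.1]
force: [0.4, 0.3, -0.5]
gripper_width: 23.7
gripper_force: 30.0
```

Request:
{"op": "step_arm", "data": {"plan": [0, 0, 0, 0, 0, 0, 0, 0, 0, 0, 0, 0]}}

```text
time_s: 34.87
ee_pos: [460.8, 0.1, 19.8]
ee_rot: [-180.0, -0.1, -5.1]
force: [-0.3, 0.4, -1.0]
gripper_width: 23.6
gripper_force: 30.0
```

Request:
{"op": "step_arm", "data": {"plan": [0, 0, 0.12, 0, 0, 0, 0, 0, 0, 0, 0, 0, 0, 0, 0, 0, 0, 0, 0, 0, 0, 0, 0, 0, 0, 0, 0, 0, 0, 0], "hand": 5}}

```text
time_s: 35.28
ee_pos: [460.4, 0.3, 18.2]
ee_rot: [-180.0, -0.0, -5.1]
force: [-0.7, -0.5, 0.1]
gripper_width: 49.6
gripper_force: 0.0
```

Request:
{"op": "step_arm", "data": {"plan": [0, 0, -1, 0, 0, 0, 0, 0, -3, 0, 0, 0, 0, 0, -4, 0, 0, 0, 0, 0, -4, 0, 0, 0, 0, 0, -4, 0, 0, 0]}}

```text
time_s: 35.7
ee_pos: [459.7, 0.3, 179.8]
ee_rot: [-180.0, 0.0, -5.1]
force: [1.4, -0.3, -0.2]
gripper_width: 49.7
gripper_force: 0.0
```

Request:
{"op": "step_arm", "data": {"plan": [0, 0, -4, 0, 0, 0, 2.44, -3.06, 0, 0, 0, 0, 2.44, -3.06, 0, 0, 0, 0, 2.44, -3.06, 0, 0, 0, 0, 2.44, -3.06, 0, 0, 0, 0], "hand": 0}}

```text
time_s: 36.12
ee_pos: [569.2, 114.8, 218.7]
ee_rot: [-180.0, -0.1, -5.1]
force: [0.7, -0.7, -0.5]
gripper_width: 19.7
gripper_force: 0.0
```

Request:
{"op": "step_arm", "data": {"plan": [2.44, -3.06, 0, 0, 0, 0, 2.44, -3.06, 0, 0, 0, 0, 2.44, -3.06, 0, 0, 0, 0, 0, 0, 0, 0, 0, 0, 0, 0, 0, 0, 0, 0]}}

```text
time_s: 36.53
ee_pos: [649.8, 199.9, 216.4]
ee_rot: [180.0, 0.1, -5.0]
force: [0.2, -0.6, -0.1]
gripper_width: 0.6
gripper_force: 0.0
```

Request:
{"op": "step_arm", "data": {"plan": [0, 0, 1.2, 0, 0, 0, 0, 0, 1.2, 0, 0, 0, 0, 0, 1.2, 0, 0, 0, -0.2, 0, 1.0, 0, 0, 0, -0.3, 0, 0.8, 0, 0, 0]}}

```text
time_s: 36.95
ee_pos: [643.6, 197.9, 163.8]
ee_rot: [180.0, 0.0, -5.1]
force: [0.1, -1.0, 2.2]
gripper_width: 0.3
gripper_force: 0.8
```

Request:
{"op": "step_arm", "data": {"plan": [-0.4, 0, 0.8, 0, 0, 0, -0.4, 0, 0.8, 0, 0, 0, -0.4, 0, 0.8, 0, 0, 0, -0.4, 0, 0.8, 0, 0, 0, -0.4, 0, 0.8, 0, 0, 0]}}

```text
time_s: 37.37
ee_pos: [624.0, 200.6, 123.6]
ee_rot: [180.0, -0.0, -5.1]
force: [0.2, -0.9, 1.3]
gripper_width: 0.8
gripper_force: 0.7
```

Request:
{"op": "step_arm", "data": {"plan": [-0.4, 0, 0.7, 0, 0, 0, -0.4, 0, 0.6, 0, 0, 0, -0.4, 0, 0.6, 0, 0, 0, -0.3, 0, 0.5, 0, 0, 0, 0, 0, 0, 0, 0, 0]}}

```text
time_s: 37.78
ee_pos: [608.0, 202.1, 98.8]
ee_rot: [180.0, 0.2, -5.1]
force: [-0.2, 0.5, 0.5]
gripper_width: 0.1
gripper_force: 0.0
```

Request:
{"op": "step_arm", "data": {"plan": [0, 0, 0.3, 0, 0, 0, 0, 0, 0.2, 0, 0, 0, 0, 0, 0, 0, 0, 0]}}

```text
time_s: 38.03
ee_pos: [609.4, 202.1, 94.8]
ee_rot: [-180.0, 0.0, -5.1]
force: [-0.1, 0.2, -0.7]
gripper_width: 0.2
gripper_force: 0.0
```

Request:
{"op": "step_arm", "data": {"plan": [0, 0, 0.2, 0, 0, 0, 0, 0, 0, 0, 0, 0]}}

```text
time_s: 38.2
ee_pos: [609.8, 202.2, 94.3]
ee_rot: [-180.0, -0.0, -5.1]
force: [-1.8, -0.8, 5.7]
gripper_width: 0.3
gripper_force: 2.8
```

Request:
{"op": "step_arm", "data": {"plan": [0, 0, 0.2, 0, 0, 0, 0, 0, 0.1, 0, 0, 0, 0, 0, 0, 0, 0, 0]}}

```text
time_s: 38.45
ee_pos: [609.8, 202.2, 94.1]
ee_rot: [-179.9, -0.1, -5.1]
force: [-6.2, -1.9, 19.1]
gripper_width: 0.5
gripper_force: 9.3
```

Request:
{"op": "step_arm", "data": {"plan": [0, 0, -2, 0, 0, 0, 0, 0, -4, 0, 0, 0, 0, 0, -4, 0, 0, 0, -3, 2, 0, 0, 0, 0, -3, 2, 0, 0, 0, 0], "hand": 5}}

```text
time_s: 38.87
ee_pos: [548.9, 168.3, 193.4]
ee_rot: [-179.8, -0.5, -5.0]
force: [-1.0, -0.2, -0.2]
gripper_width: 30.8
gripper_force: 0.0
```

Request:
{"op": "step_arm", "data": {"plan": [-3, 2, 0, 0, 0, 0, -3, 2, 0, 0, 0, 0, -3, 2, 0, 0, 0, 0, 0, 0, 0, 0, 0, 0, 0, 0, 0, 0, 0, 0]}}

```text
time_s: 39.28
ee_pos: [450.3, 115.1, 190.7]
ee_rot: [-180.0, -0.1, -5.1]
force: [1.2, 0.1, 1.2]
gripper_width: 50.0
gripper_force: 0.0
```

Run:
```python
from h import *
s=sensors.state();print(s["ee_pos"],s["ee_rot"])
fs=look(["wrist","scene","top"],["box_knuckle","lid_knuckle","lid_hinge","lunchbox","pin_green","green_tip"],"m")
w=cv2.resize(fs[0]["img"][:300],(600,352),interpolation=2);cv2.imwrite("pics/m_v.png",w[...,::-1])
```

```text
[450.27956966 115.11685944 190.67446774] [-1.79974332e+02 -6.55867431e-02 -5.12554068e+00]
box_knuckle wrist [(0.96, [240.0, 84.0], [563.2, 119.8])]
box_knuckle scene [(0.65, [268.0, 208.0], [556.7, 112.9]), (0.38, [263.0, 251.0], [652.4, 229.0])]
box_knuckle top [(0.75, [232.0, 194.0], [563.6, 117.7])]
lid_knuckle wrist [(0.98, [221.0, 87.0], [562.6, 138.9])]
lid_knuckle scene [(0.66, [276.0, 177.0], [470.7, 27.9]), (0.64, [272.0, 216.0], [563.9, 144.1])]
lid_knuckle top [(0.74, [225.0, 198.0], [551.7, 137.2])]
lid_hinge wrist []
lid_hinge scene [(0.76, [247.0, 242.0], [681.3, 182.2])]
lid_hinge top [(0.96, [205.0, 141.0], [705.0, 194.0]), (0.48, [205.0, 169.0], [628.4, 190.8])]
lunchbox wrist []
lunchbox scene [(0.82, [263.0, 252.0], [638.3, 208.1])]
lunchbox top [(0.93, [204.0, 168.0], [639.8, 204.5]), (0.63, [231.0, 193.0], [569.2, 126.3])]
pin_green wrist [(0.91, [341.0, 166.0], [461.0, 3.6])]
pin_green scene [(0.56, [274.0, 179.0], [460.4, 6.8]), (0.51, [248.0, 133.0], [427.1, -212.6])]
pin_green top [(0.5, [273.0, 231.0], [463.7, 3.9])]
green_tip wrist [(0.73, [347.0, 101.0], [538.9, -3.9])]
green_tip scene [(0.71, [251.0, 184.0], [538.6, -17.3])]
green_tip top [(0.72, [278.0, 207.0], [530.5, -9.7])]
```

View pics/m_v.png

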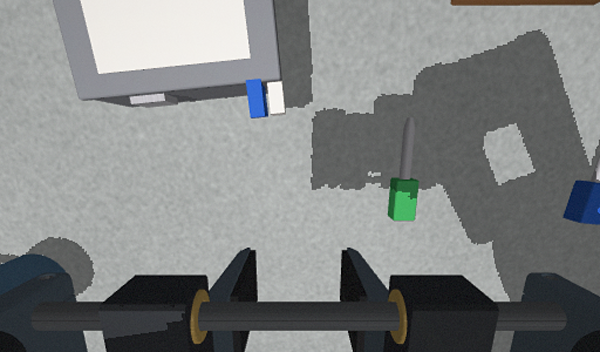

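Lid is shut, with the blue (257,98) and white (276,97) knuckles in line. Regrasping green a little farther back on its handle.

Request:
{"op": "step_arm", "data": {"plan": [0.28, 3.78, 0, 0, 0, 0, 0.28, 3.78, 0, 0, 0, 0, 0.28, 3.78, 0, 0, 0, 0, 0, 0, 3.5, 0, 0, 0, 0, 0, 3.5, 0, 0, 0]}}

```text
time_s: 40.75
ee_pos: [451.6, -0.0, 121.2]
ee_rot: [-180.0, -0.4, -5.3]
force: [0.3, 0.4, -1.0]
gripper_width: 50.0
gripper_force: 0.0
```

Request:
{"op": "step_arm", "data": {"plan": [0, 0, 3.5, 0, 0, 0, 0, 0, 3.0, 0, 0, 0, 0, 0, 1.75, 0, 0, 0, 0, 0, 1.2, 0, 0, 0, 0, 0, 0.8, 0, 0, 0]}}

```text
time_s: 41.17
ee_pos: [448.9, 2.0, 16.2]
ee_rot: [180.0, 0.1, -5.1]
force: [-0.5, -0.2, -0.0]
gripper_width: 49.6
gripper_force: 0.0
```

Request:
{"op": "step_arm", "data": {"plan": [0, 0, 0, 0, 0, 0, 0, 0, 0, 0, 0, 0, 0, 0, 0, 0, 0, 0]}}

```text
time_s: 41.42
ee_pos: [450.5, 2.1, 18.4]
ee_rot: [-180.0, -0.1, -5.1]
force: [0.8, 1.0, 0.3]
gripper_width: 50.1
gripper_force: 0.0
```

Request:
{"op": "step_arm", "data": {"plan": [0, 0, 0, 0, 0, 0, 0, 0, 0, 0, 0, 0, 0, 0, 0, 0, 0, 0, 0, 0, 0, 0, 0, 0, 0, 0, 0, 0, 0, 0], "hand": 0}}

```text
time_s: 41.83
ee_pos: [449.8, 2.0, 18.0]
ee_rot: [-180.0, -0.0, -5.1]
force: [-0.5, -0.2, 4.1]
gripper_width: 23.8
gripper_force: 30.0
```

Request:
{"op": "step_arm", "data": {"plan": [0, 0, 0, 0, 0, 0, 0, 0, 0, 0, 0, 0, 0, 0, 0, 0, 0, 0, 0, 0, 0, 0, 0, 0]}}

```text
time_s: 42.17
ee_pos: [449.8, 2.0, 18.0]
ee_rot: [-180.0, -0.0, -5.1]
force: [-0.8, 0.3, 6.2]
gripper_width: 24.0
gripper_force: 30.0
```

Request:
{"op": "step_arm", "data": {"plan": [0, 0, -2, 0, 0, 0, 0, 0, -3.2, 0, 0, 0, 0, 0, -3, 0, 0, 0, 0, 0, -3, 0, 0, 0, 3.9, 0.22, 0, 0, 0, 0]}}

```text
time_s: 42.58
ee_pos: [485.1, -2.9, 134.9]
ee_rot: [-180.0, -0.2, -5.0]
force: [0.8, 0.2, -0.7]
gripper_width: 23.8
gripper_force: 30.0
```

Request:
{"op": "step_arm", "data": {"plan": [3.9, 0.22, 0, 0, 0, 0, 3.9, 0.22, 0, 0, 0, 0, 0, 0, 0, 0, 0, 0, 0, 0, 0, 0, 0, -0.12, 0, 0, 0, 0, 0, -0.12]}}

```text
time_s: 43.0
ee_pos: [565.5, -14.9, 128.4]
ee_rot: [-180.0, 0.1, 9.0]
force: [0.2, 0.7, -0.4]
gripper_width: 23.9
gripper_force: 30.0
```

Request:
{"op": "step_arm", "data": {"plan": [0, 0, 0, 0, 0, -0.12, 0, 0, 0, 0, 0, -0.12, 0, 0, 0, 0, 0, -0.12, 0, 0, 0, 0, 0, -0.12, 0, 0, 0, 0, 0, -0.12]}}

```text
time_s: 43.42
ee_pos: [565.0, -14.8, 128.9]
ee_rot: [-179.9, 0.1, 43.4]
force: [-0.1, -0.2, 0.4]
gripper_width: 23.7
gripper_force: 30.0
```

Request:
{"op": "step_arm", "data": {"plan": [0, 0, 0, 0, 0, -0.12, 0, 0, 0, 0, 0, -0.12, 0, 0, 0, 0, 0, -0.12, 0, 0, 0, 0, 0, -0.12, 0, 0, 0, 0, 0, -0.12]}}

```text
time_s: 43.83
ee_pos: [565.0, -14.8, 128.9]
ee_rot: [-179.9, 0.0, 77.8]
force: [0.3, 0.3, -0.9]
gripper_width: 23.5
gripper_force: 30.0
```

Request:
{"op": "step_arm", "data": {"plan": [0, 0, 0, 0, 0, -0.12, 0, 0, 0, 0, 0, -0.12, 0, 0, 0, 0, 0, 0, 0, 0, 0, 0, 0, 0]}}

```text
time_s: 44.17
ee_pos: [565.2, -14.8, 129.1]
ee_rot: [-179.9, -0.0, 91.0]
force: [-0.4, -0.0, -1.1]
gripper_width: 23.8
gripper_force: 30.0
```

Run:
```python
from h import *
s=sensors.state();print(s["ee_pos"],s["ee_rot"],s["gripper_width"])
fs=look(["wrist"],["box_knuckle","lid_knuckle","green_tip"],"n")
cv2.imwrite("pics/n_v.png",cv2.resize(fs[0]["img"][:280],(768,420),interpolation=2)[...,::-1])
```

```text
[565.16496773 -14.79142704 129.11642736] [-1.79942718e+02 -1.35012165e-02  9.10092904e+01] 23.809841550096763
box_knuckle wrist [(0.64, [256.0, 34.0], [564.6, 124.2])]
lid_knuckle wrist [(0.8, [256.0, 11.0], [563.8, 139.3])]
green_tip wrist [(0.65, [254.0, 98.0], [563.4, 82.7])]
```

View pics/n_v.png

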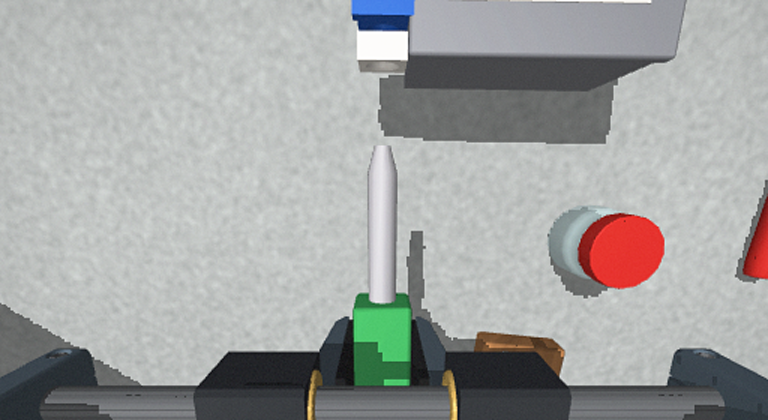

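Pin (column 382) and white bore (383) are aligned; the jar at (610,250) is well clear. I lower to bore height and approach.

Request:
{"op": "step_arm", "data": {"plan": [0, 0, 2.1, 0, 0, 0, 0, 0, 2.1, 0, 0, 0, 0, 0, 2.1, 0, 0, 0, 0, 0, 0, 0, 0, 0, 0, 0, 0, 0, 0, 0]}}

```text
time_s: 44.78
ee_pos: [565.0, -14.8, 66.0]
ee_rot: [-179.9, -0.0, 91.1]
force: [0.0, -0.2, -0.8]
gripper_width: 24.1
gripper_force: 30.0
```

Request:
{"op": "step_arm", "data": {"plan": [0.9, 0, 0, 0, 0, 0, 0.9, 0, 0, 0, 0, 0, 0.6, 0, 0, 0, 0, 0, 0, 0, 0, 0, 0, 0, 0, 0, 0, 0, 0, 0]}}

```text
time_s: 45.2
ee_pos: [565.4, 9.8, 67.3]
ee_rot: [179.9, 0.0, 91.3]
force: [0.4, 0.7, -1.1]
gripper_width: 23.9
gripper_force: 30.0
```

Run:
```python
from h import *
s=sensors.state();print(s["ee_pos"],s["ee_rot"],s["gripper_width"])
fs=look(["wrist"],["box_knuckle","lid_knuckle","green_tip"],"p")
im=fs[0]["img"];g=cv2.cvtColor(im,cv2.COLOR_RGB2GRAY)
for r in (30,40,50,60): print(r,g[r,225:290:2].tolist())
for r in (115,150,190): print(r,g[r,236:276:2].tolist())
```

```text
[565.40597124   9.84617634  67.33655886] [1.79925967e+02 4.23046157e-03 9.12633865e+01] 23.858838309714173
box_knuckle wrist []
lid_knuckle wrist [(0.67, [256.0, 18.0], [564.0, 139.8])]
green_tip wrist [(0.78, [253.0, 95.0], [563.0, 104.6]), (0.71, [256.0, 51.0], [564.8, 134.7])]
30 [198, 202, 206, 208, 39, 45, 45, 43, 35, 44, 47, 48, 53, 59, 62, 68, 65, 64, 63, 59, 59, 60, 56, 46, 49, 44, 86, 100, 161, 179, 180, 181, 182]
40 [198, 199, 201, 244, 254, 253, 253, 253, 253, 253, 253, 253, 253, 253, 253, 253, 253, 253, 253, 253, 253, 253, 253, 253, 253, 253, 255, 112, 165, 180, 181, 181, 182]
50 [205, 209, 208, 247, 254, 253, 253, 253, 253, 253, 253, 253, 253, 253, 253, 253, 253, 253, 253, 253, 253, 253, 253, 253, 253, 253, 243, 128, 168, 186, 181, 184, 184]
60 [197, 200, 206, 212, 124, 128, 128, 128, 125, 126, 126, 133, 138, 141, 156, 150, 147, 137, 136, 125, 122, 123, 122, 122, 123, 122, 82, 75, 78, 76, 76, 73, 75]
115 [191, 197, 200, 199, 194, 188, 208, 218, 230, 234, 223, 208, 184, 151, 99, 121, 118, 118, 122, 123]
150 [203, 201, 196, 195, 197, 185, 211, 225, 231, 231, 217, 198, 176, 142, 94, 111, 112, 112, 110, 110]
190 [200, 201, 203, 200, 192, 172, 214, 228, 228, 224, 207, 190, 166, 124, 113, 113, 114, 112, 112, 115]
```

Centred within a pixel. Inserting.

Request:
{"op": "step_arm", "data": {"plan": [0.5, 0, 0.05, 0, 0, 0, 0.5, 0, 0.05, 0, 0, 0, 0.4, 0, 0, 0, 0, 0, 0.4, 0, 0, 0, 0, 0, 0.4, 0, 0, 0, 0, 0]}}

```text
time_s: 45.82
ee_pos: [564.6, 31.6, 65.6]
ee_rot: [180.0, -0.0, 91.2]
force: [0.1, -0.4, -0.4]
gripper_width: 24.0
gripper_force: 30.0
```

Request:
{"op": "step_arm", "data": {"plan": [0.4, 0, 0, 0, 0, 0, 0.4, 0, 0, 0, 0, 0, 0.4, 0, 0, 0, 0, 0, 0.4, 0, 0, 0, 0, 0, 0, 0, 0, 0, 0, 0]}}

```text
time_s: 46.23
ee_pos: [564.3, 47.9, 65.7]
ee_rot: [180.0, -0.0, 91.2]
force: [0.3, 0.1, -0.6]
gripper_width: 23.8
gripper_force: 30.0
```

Request:
{"op": "step_arm", "data": {"plan": [0.4, 0, 0, 0, 0, 0, 0.4, 0, 0, 0, 0, 0, 0.4, 0, 0, 0, 0, 0, 0.4, 0, 0, 0, 0, 0, 0, 0, 0, 0, 0, 0]}}

```text
time_s: 46.65
ee_pos: [564.0, 63.9, 65.6]
ee_rot: [180.0, -0.0, 91.2]
force: [-0.1, -0.4, -1.0]
gripper_width: 23.5
gripper_force: 30.0
```

Request:
{"op": "step_arm", "data": {"plan": [0.5, 0, 0, 0, 0, 0, 0.5, 0, 0, 0, 0, 0, 0.4, 0, 0, 0, 0, 0, 0.3, 0, 0, 0, 0, 0, 0, 0, 0, 0, 0, 0]}}

```text
time_s: 47.07
ee_pos: [563.6, 80.8, 65.7]
ee_rot: [180.0, -0.0, 91.2]
force: [0.9, -0.1, -0.6]
gripper_width: 24.1
gripper_force: 30.0
```

Request:
{"op": "step_arm", "data": {"plan": [0.2, 0, 0, 0, 0, 0, 0.2, 0, 0, 0, 0, 0, 0, 0, 0, 0, 0, 0]}}

```text
time_s: 47.32
ee_pos: [563.6, 84.4, 65.7]
ee_rot: [180.0, -0.0, 91.2]
force: [-0.3, 0.8, -0.4]
gripper_width: 23.9
gripper_force: 30.0
```

Request:
{"op": "step_arm", "data": {"plan": [0.2, 0, 0, 0, 0, 0, 0.1, 0, 0, 0, 0, 0, 0, 0, 0, 0, 0, 0]}}

```text
time_s: 47.57
ee_pos: [563.5, 87.3, 65.7]
ee_rot: [180.0, -0.0, 91.2]
force: [-0.6, 0.2, -1.4]
gripper_width: 24.0
gripper_force: 30.0
```

Request:
{"op": "step_arm", "data": {"plan": [0.2, 0, 0, 0, 0, 0, 0, 0, 0, 0, 0, 0]}}

```text
time_s: 47.73
ee_pos: [563.4, 89.3, 65.6]
ee_rot: [180.0, -0.0, 91.2]
force: [0.1, -0.4, -0.4]
gripper_width: 23.7
gripper_force: 30.0
```

Request:
{"op": "step_arm", "data": {"plan": [0.2, 0, 0, 0, 0, 0, 0, 0, 0, 0, 0, 0]}}

```text
time_s: 47.9
ee_pos: [563.4, 89.8, 65.7]
ee_rot: [-180.0, 0.2, 91.3]
force: [-0.2, -4.7, -0.8]
gripper_width: 23.6
gripper_force: 30.0
```

Request:
{"op": "step_arm", "data": {"plan": [0.2, 0, 0, 0, 0, 0, 0, 0, 0, 0, 0, 0]}}

```text
time_s: 48.07
ee_pos: [563.5, 89.8, 65.8]
ee_rot: [-180.0, 0.4, 91.3]
force: [0.9, -11.6, 1.6]
gripper_width: 23.8
gripper_force: 30.0
```

The handle meets the knuckle at y = 89.8 with 11 N. Relieving, releasing and retreating.

Request:
{"op": "step_arm", "data": {"plan": [-0.25, 0, 0, 0, 0, 0, 0, 0, 0, 0, 0, 0]}}

```text
time_s: 48.23
ee_pos: [563.5, 89.7, 65.7]
ee_rot: [180.0, 0.0, 91.2]
force: [0.2, -4.1, -1.4]
gripper_width: 23.8
gripper_force: 30.0
```

Request:
{"op": "step_arm", "data": {"plan": [0, 0, 0, 0, 0, 0, 0, 0, 0, 0, 0, 0, 0, 0, 0, 0, 0, 0, 0, 0, 0, 0, 0, 0, 0, 0, 0, 0, 0, 0], "hand": 4.5}}

```text
time_s: 48.65
ee_pos: [563.4, 91.0, 65.7]
ee_rot: [180.0, -0.0, 91.2]
force: [0.5, -0.3, -0.9]
gripper_width: 44.6
gripper_force: 0.0
```

Request:
{"op": "step_arm", "data": {"plan": [0, 0, -1, 0, 0, 0, 0, 0, -2, 0, 0, 0, 0, 0, -3, 0, 0, 0, 0, 0, -3, 0, 0, 0, 0, 0, -3, 0, 0, 0]}}

```text
time_s: 49.07
ee_pos: [563.2, 90.7, 187.6]
ee_rot: [180.0, -0.0, 91.2]
force: [0.4, -0.1, -1.1]
gripper_width: 45.0
gripper_force: 0.0
```

Request:
{"op": "step_arm", "data": {"plan": [-3, 0, 0, 0, 0, 0, -3, 0, 0, 0, 0, 0, 0, 0, 0, 0, 0, 0, 0, 0, 0, 0, 0, 0, 0, 0, 0, 0, 0, 0]}}

```text
time_s: 49.48
ee_pos: [564.6, 30.9, 186.0]
ee_rot: [180.0, -0.0, 91.2]
force: [0.6, 1.0, 0.7]
gripper_width: 44.7
gripper_force: 0.0
```

Run:
```python
from h import *
s=sensors.state();print(s["ee_pos"],s["ee_rot"],s["gripper_width"],s["force"])
fs=look(["wrist","top"],["box_knuckle","lid_knuckle","pin_green","green_tip","pin_yellow","pin_orange","pin_blue"],"q")
w=cv2.resize(fs[0]["img"][:260],(640,325),interpolation=2);t=cv2.resize(fs[1]["img"][130:260,190:446],(533,270),interpolation=2)
o=np.zeros((595,640,3),np.uint8);o[:325]=w;o[325:,:533]=t;cv2.imwrite("pics/q_v.png",o[...,::-1])
```

```text
[564.59179159  30.91026039 186.00636132] [ 1.79983947e+02 -4.15467413e-02  9.11546604e+01] 44.73569441691609 [0.55093634 1.04803328 0.67021167]
box_knuckle wrist [(0.75, [256.0, 104.0], [565.0, 123.3])]
box_knuckle top [(0.68, [233.0, 195.0], [560.6, 116.3])]
lid_knuckle wrist [(0.63, [258.0, 86.0], [566.8, 140.1])]
lid_knuckle top [(0.83, [228.0, 196.0], [556.1, 129.7])]
pin_green wrist [(0.71, [252.0, 129.0], [560.9, 96.8])]
pin_green top []
green_tip wrist [(0.63, [255.0, 43.0], [563.0, 190.2])]
green_tip top [(0.39, [210.0, 195.0], [562.9, 183.7]), (0.25, [207.0, 142.0], [713.5, 196.0])]
pin_yellow wrist []
pin_yellow top [(0.56, [389.0, 209.0], [531.4, -318.9]), (0.36, [210.0, 193.0], [569.4, 183.6])]
pin_orange wrist []
pin_orange top [(0.6, [420.0, 213.0], [520.1, -407.1])]
pin_blue wrist []
pin_blue top [(0.66, [348.0, 241.0], [440.0, -205.2])]
```

View pics/q_v.png

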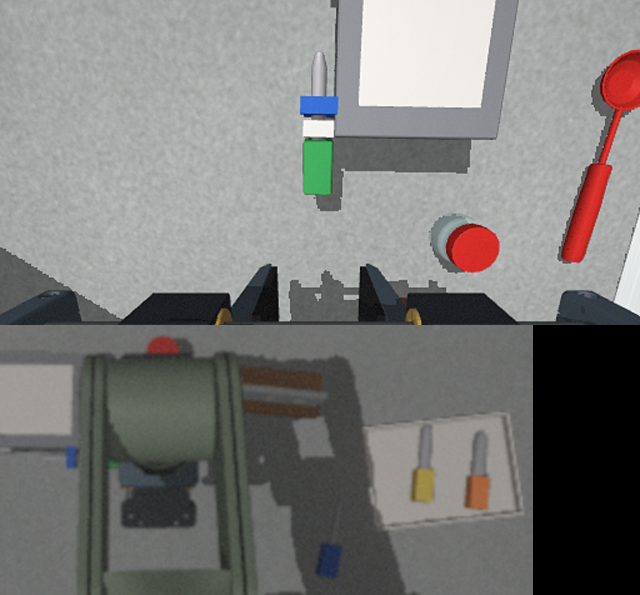

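The green handle (318,168) is up against the white knuckle and its nose shows beyond the blue one (319,52). Yellow and orange lie in the tray, and blue is untouched. Handing in.

```bash
python3 -c "
from workcell import env
print(env.job_done())"
```

```text
the job is handed in; nothing more can be done
None
```

I handed the job in at about 50 s without getting a verdict: there was no red pin, orange and yellow were refused and lie in the tray, green passed the gauge and now holds the shut lid through both knuckles, and the blue pin, jar and mug were left alone.

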